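# Finish and populate a call-relay panel

### The job

On the prep-room counter, finish the call-relay panel. First take the deburring tool from its stand, lower its blade into the drilled hole and run it all the way round the edge in one unbroken pass, keeping the blade against the edge until the burr is pushed back all round; afterwards the tool goes back into its stand. With the hole deburred, clip every relay module that waits on the mat onto the panel's rail: hook its lip under the rail's far edge and rock it down until the orange latch snaps under the near edge; leave the other things alone.

Things in the scene. Friction and masses are not known exactly. Their poses are not given: they have to be found in the camera images.
- panel_mid (a point): centre of the top face of the panel: a fixed 170 x 320 mm aluminium plate, 5 mm thick, level on 25 mm stand-offs, so this face is 30 mm above the counter with free space under it. x runs across the panel, away from the robot, y along its long side, z up. A 22 mm high grey wiring duct lies along the far edge, from x = +62 mm. Drilled hole at y = +112 mm, mounting rail round y = -50 mm.
- hole_mouth (a point): centre of the drilled hole, 40 mm in diameter, level with the panel's top face; the panel's axes. Through the 5 mm plate; under it 25 mm are free down to the counter. On the top face round the edge lies a ragged bright burr of eight V-shaped tongues (the burr joints), 2.4 mm thick, some 13 mm wide at the root, with slanting flanks; the blade can sweep round past them.
- rail_top (a point): middle of the top of the steel rail on the panel; the panel's axes. It runs along y. Top-hat section, 35 mm wide over its two edge flanges (x = -17.5 to +17.5 mm); each flange is 2 mm thick, overhangs 5 mm and has 23 mm free below it. Its top is 25 mm above the panel. A grey end stop, 8 mm thick, 5 mm higher than the rail, sits at each end (y = +-105 mm); modules may stand anywhere between.
- deburrer_grip (a point): middle of the deburring tool's handle: blue, square, 18 x 18 mm, 95 mm long, yellow top end; sides along the tool's x and y, z up. Below it a dark collar (12 mm long, up to 13 mm wide), then a straight round steel blade 6 mm thick on the same axis. Handle's underside 47.5 mm, blade's end 89.5 mm below this point. 70 g. At the start it stands upright in its stand.
- blade_tip (a point): lower end of the deburrer's blade, on the tool's axis. The 6 mm thick blade reaches from here 30 mm up to the collar; its side does the work.
- stand_mouth (a point): middle of the mouth of the tool stand's hole, level with its top face. The stand is a fixed grey block 75 x 75 mm, 48 mm high; the hole, 16 mm wide, goes right through, its mouth chamfered 2 mm. With the tool home, the handle's underside rests on the top face and the blade's end is 42 mm below this point.
- burr0 (a joint): burr tongue 0, 0 degrees round the hole from the panel's +x towards +y. 0: as drilled, its point juts in to 14.8 mm from the hole's centre; the value (m, up to 0.0055) is how far it is pushed out over the edge. It takes 1.5 to 3 N and stays where pushed. Cleared when pushed out by more than 3 mm; with the blade's side against the hole's wall it goes out by about 5 mm.
- burr1 (a joint): burr tongue 1, 45 degrees round the hole from the panel's +x towards +y. 0: as drilled, its point juts in to 14.8 mm from the hole's centre; the value (m, up to 0.0055) is how far it is pushed out over the edge. It takes 1.5 to 3 N and stays where pushed. Cleared when pushed out by more than 3 mm; with the blade's side against the hole's wall it goes out by about 5 mm.
- burr2 (a joint): burr tongue 2, 90 degrees round the hole from the panel's +x towards +y. 0: as drilled, its point juts in to 14.8 mm from the hole's centre; the value (m, up to 0.0055) is how far it is pushed out over the edge. It takes 1.5 to 3 N and stays where pushed. Cleared when pushed out by more than 3 mm; with the blade's side against the hole's wall it goes out by about 5 mm.
- burr3 (a joint): burr tongue 3, 135 degrees round the hole from the panel's +x towards +y. 0: as drilled, its point juts in to 14.8 mm from the hole's centre; the value (m, up to 0.0055) is how far it is pushed out over the edge. It takes 1.5 to 3 N and stays where pushed. Cleared when pushed out by more than 3 mm; with the blade's side against the hole's wall it goes out by about 5 mm.
- burr4 (a joint): burr tongue 4, 180 degrees round the hole from the panel's +x towards +y. 0: as drilled, its point juts in to 14.8 mm from the hole's centre; the value (m, up to 0.0055) is how far it is pushed out over the edge. It takes 1.5 to 3 N and stays where pushed. Cleared when pushed out by more than 3 mm; with the blade's side against the hole's wall it goes out by about 5 mm.
- burr5 (a joint): burr tongue 5, 225 degrees round the hole from the panel's +x towards +y. 0: as drilled, its point juts in to 14.8 mm from the hole's centre; the value (m, up to 0.0055) is how far it is pushed out over the edge. It takes 1.5 to 3 N and stays where pushed. Cleared when pushed out by more than 3 mm; with the blade's side against the hole's wall it goes out by about 5 mm.
- burr6 (a joint): burr tongue 6, 270 degrees round the hole from the panel's +x towards +y. 0: as drilled, its point juts in to 14.8 mm from the hole's centre; the value (m, up to 0.0055) is how far it is pushed out over the edge. It takes 1.5 to 3 N and stays where pushed. Cleared when pushed out by more than 3 mm; with the blade's side against the hole's wall it goes out by about 5 mm.
- burr7 (a joint): burr tongue 7, 315 degrees round the hole from the panel's +x towards +y. 0: as drilled, its point juts in to 14.8 mm from the hole's centre; the value (m, up to 0.0055) is how far it is pushed out over the edge. It takes 1.5 to 3 N and stays where pushed. Cleared when pushed out by more than 3 mm; with the blade's side against the hole's wall it goes out by about 5 mm.
- module1_mid (a point): centre of rail module 1 (white, grey front), may be absent. All modules alike: 80 mm long (x), 36 wide (y), 54 tall (z up); the top 12 mm only 50 mm long; 110 to 180 g. They start upright on a 2 mm mat. Below is a recess for the rail, centred at x = 0, its seat plane 13 mm below this point; skirts beside it reach 27 mm below. Home: this point 13 mm above the rail's top, level.
- module2_mid (a point): centre of rail module 2 (blue front), like module 1, may be absent. All have on the +x side a fixed hook for the rail's far (+x) flange: inner face at x = +18.2 mm, from which a lip 3.5 mm long and 2.7 mm thick juts to -x, its upper side 4.3 mm below the seat plane, so that the 2 mm flange goes between, also with the module tilted by 22 degrees, latch side up; with less tilt the latch is in the way.
- module3_mid (a point): centre of rail module 3 (green front), like modules 1 and 2, may be absent. The skirt beyond the hook reaches to x = +40 mm, 14 mm below the seat plane; on the -x side two feet at x = -28 to -40 mm reach as deep, with the orange sprung latch between them. Two ribs, 4 mm deep below the seat plane, with inner faces at x = -18.4 mm, flank the near flange when the module is home.
- latch1 (a joint): orange sprung latch on module 1's -x side (m, grows to -x). 0: at rest, nose at x = -14.8 mm, its flat top 3.5 mm below the seat plane. Bevelled below, so rocking the module down makes the rail's near flange push it back 2.7 mm (spring 1.6 to 3.8 N, some 8 N downward on that side), until it snaps out under the flange.
- latch2 (a joint): orange sprung latch on module 2's -x side (m, grows to -x). 0: at rest, nose at x = -14.8 mm, its flat top 3.5 mm below the seat plane. Bevelled below, so rocking the module down makes the rail's near flange push it back 2.7 mm (spring 1.6 to 3.8 N, some 8 N downward on that side), until it snaps out under the flange.
- latch3 (a joint): orange sprung latch on module 3's -x side (m, grows to -x). 0: at rest, nose at x = -14.8 mm, its flat top 3.5 mm below the seat plane. Bevelled below, so rocking the module down makes the rail's near flange push it back 2.7 mm (spring 1.6 to 3.8 N, some 8 N downward on that side), until it snaps out under the flange.
- dose_cup: white medicine cup, 42 mm wide, 32 mm tall, on the counter; leave it alone. Origin at the middle of its underside.
- gland: orange cable gland, 38 mm wide, 38 mm tall, standing on the counter; leave it alone. Origin at the middle of its underside.
- locknut: orange plastic ring nut, 52 mm wide, 9 mm thick, lying on the counter; leave it alone. Origin at the middle of its underside.

How it is judged:
By the outcome, as a careful person would: the job done as asked, in the order asked, and still so for the second after the job is handed in, with the robot touching nothing.
Of module1, module2, module3 only 2 to 3 are there at a start; the rules pass over those that are not, and their reading is None.
At some moment in a run one of module1, module2, module3 may be knocked a few centimetres aside while the robot is not near it.
It also fails if it takes over 210 s, if anything falls off the work surface, if the arm or the gripper's body presses on something with over 40 N, if the wrist force passes 120 N, or if a joint passes its speed limit or range.

### The arm

A 6-joint arm with a two-finger parallel gripper is mounted at the origin on the work surface. World frame = base frame: x ahead of the robot, y to its left, z up, the work surface at z = 0. Lengths are in m, angles in degrees, forces in N, time in s.
With the tool pointing down it reaches from about 0.25 to 0.725 m from the base axis. Payload 9.7 kg.
Tool frame: the origin (TCP) lies midway between the tips of the shut fingers; the grasp point (between the pads) lies bot.hold_point_z behind it (bot.hold_point_z is the distance from the TCP to the grasp point, in m); z points along the fingers, y is the line along which they close (so a half turn about z gives the same grasp; the last joint's range is limited). The gripper opens to 85 mm and grips with 20 to 120 N. Pads are 22 mm wide; open, the fingers measure 114 mm over their backs; the gripper's body (76 mm by 85 mm) begins 54 mm behind the grasp point. The pads swing forward as they close: fully open they stand 13 mm farther back than shut.
Start: joints at [72.823, 4.979, 10.078, 95.1, 0, 90], TCP at [0.162, 0.525, 0.231] pointing down, gripper open.
Joint ranges: [-179.16, 179.16], [-48.56, 103.87], [-65.8, 70.77], [-126.05, 130.52], [-82.76, 87.17], [-180, 180]. Speed limits (degrees/s): [127.2, 127.2, 147.25, 180, 180, 180].

### API

Orientations are given as [roll, pitch, yaw] about the fixed x, y, z axes, in that order (R = Rz(yaw) Ry(pitch) Rx(roll)).
In Python, from workcell import bot, camera, camera_model, ticket gives the robot as it stands.
- The arm moves only by the tool send_rows, never from a script. Its argument "targets" is text: rows parted by semicolons, each of 5 numbers parted by spaces: the shift along the tool's x, y, z in mm, then the turn about the tool's z in degrees, then the closure in counts, from 0 (fully open) to 255 (shut). A call has 1 to 20 rows; each row is the pose to reach, as a shift and turn from the pose commanded when the call began, along the tool's axes at that moment; what a row does not reach only later rows make up. A row lasts 1/8 s, in which the tool goes at most 62.5 mm and 10.7 degrees, less where a joint would pass 70% of its speed; a pose out of reach is approached as far as the arm can. A call with a gripper value outside its range is refused whole. The fingers move at their own pace and stop on an object; "newtons" is the grip in N (left out, the last holds). Time passes only in rows, so rows that repeat a pose let the fingers close. It gives the time, the measured TCP pose, the force, the opening and the grip force at its end, in the units of the state.
- bot.get_obs(): the state, without advancing time (a new reading comes with each control period).
- camera(name): name is "scene" or "side" or "wrist"; returns the picture (384x512x3 uint8, blue, green, red); there is no depth.
- camera_model(name): a dict with "K" (3x3 intrinsics, pixels), "dist_coeffs" ([k1, k2, p1, p2, k3] as OpenCV has them; the pictures are not rectified), "pose" (4x4, takes a point from camera to world coordinates); the wrist camera has in their place "T_tool_cam" (4x4, takes a point from camera to tool coordinates, whose origin is the TCP and whose axes are the flange's). Camera axes: x right, y down, z forward; pixel columns grow to the right and rows downward; lengths in m; the calibration is good to about 2 mm. A picture is of the moment at which its call begins: read the wrist's pose just before it. camera_model takes no time and is no camera call.
- ticket.job_done(): hands the job in; it is judged then, once.
The state is a dict: "time": time; "q": joint angles; "qd": joint speeds; "joint_efforts": joint torques, N m; "ee_pos": TCP position; "tcp_rot": TCP orientation; "wrist_force": force on the tool from outside, world axes, zero at the start; "torque": the same for the moment, N m; "opening": finger opening in m; "grasp_force": force on a finger pad.
Only numpy, scipy, OpenCV 4.12 (cv2) and the standard library are available. Lean on these libraries where they do the work, as an engineer would, in place of code of your own. Each camera call takes 0.05 s, during which the arm holds its last target. There are 200 camera calls.

## Working session

There is one attempt and no reset: what is moved stays moved. The work goes in short steps, Python scripts to look and compute and a tool call to move; the robot and the scene stay as the last step left them, time stands still between calls to the robot, and variables do not carry over. Pictures are saved under pics/ and viewed, at most 14 in all, crops included, and the job is handed in when it is done.

Besides the shell and the picture viewer there is one more tool, called as name(argument=value, ...), one argument or row to a line, values as JSON. send_rows: Moves the arm, as the interface text tells. Its arguments: {"type":"object","properties":{"targets":{"type":"string"},"newtons":{"type":"number"}},"required":["targets"]}

```bash
mkdir -p pics; ls
python3 - <<'E'
from workcell import bot,camera,camera_model
import cv2,numpy as np
print(bot.get_obs(), bot.hold_point_z)
ims=[camera(n) for n in("scene","side","wrist")]
for n,i in zip(("scene","side","wrist"),ims):
    cv2.imwrite(f"pics/{n}0.png",i); m=camera_model(n); print(n,m)
E
```

```text
pics
{'time': 0.0, 'q': array([7.28218553e+01, 5.01339311e+00, 1.00323228e+01, 9.50974379e+01,
       1.28216345e-03, 8.99988348e+01]), 'qd': array([ 0.00804938,  0.08931482, -0.05691331,  0.13166554, -0.00028678,
       -0.00015892]), 'joint_efforts': array([ 1.59145460e-03, -5.20394647e+01,  4.64796424e+01,  1.67493091e-02,
        2.36375207e-06, -3.13891526e-07]), 'ee_pos': array([0.16236686, 0.52525331, 0.23054196]), 'tcp_rot': array([-1.79921492e+02, -1.28375881e-03,  1.62823019e+02]), 'wrist_force': array([-0.07383263, -0.51214544,  0.14422779]), 'torque': array([ 0.03892252, -0.02875308,  0.00590281]), 'grasp_force': 0.0, 'opening': 0.08553851834424699} 0.0187
scene {'K': array([[365.62415733,   0.        , 258.98716589],
       [  0.        , 365.62415733, 189.7618845 ],
       [  0.        ,   0.        ,   1.        ]]), 'dist_coeffs': array([-0.11255771,  0.        ,  0.        ,  0.        ,  0.        ]), 'pose': array([[ 0.67035402,  0.55454406, -0.49305819,  1.00512931],
       [ 0.7419754 , -0.5097903 ,  0.43541516, -0.47472982],
       [-0.0098994 , -0.65771935, -0.
[... 502 characters left out ...]
0.65304015,  0.92922078],
       [ 0.        ,  0.        ,  0.        ,  1.        ]])}
wrist {'K': array([[299.70645159,   0.        , 253.58584903],
       [  0.        , 299.70645159, 191.92042014],
       [  0.        ,   0.        ,   1.        ]]), 'dist_coeffs': array([-0.05947686,  0.        ,  0.        ,  0.        ,  0.        ]), 'T_tool_cam': array([[-1.22534855e-03, -9.62234320e-01, -2.72219785e-01,
         7.02794287e-02],
       [ 9.99999161e-01, -1.06474897e-03, -7.37674209e-04,
        -3.47458628e-05],
       [ 4.19969705e-04, -2.72220460e-01,  9.62234818e-01,
        -1.42191771e-01],
       [ 0.00000000e+00,  0.00000000e+00,  0.00000000e+00,
         1.00000000e+00]])}
```

View pics/scene0.png

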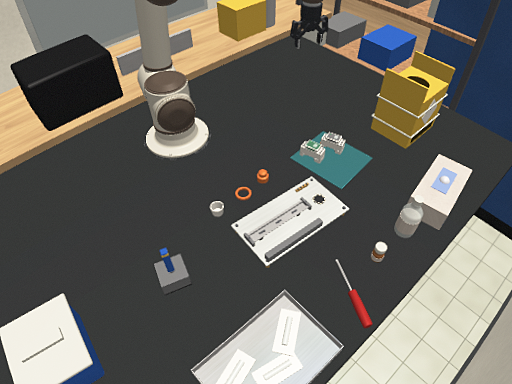

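View pics/side0.png

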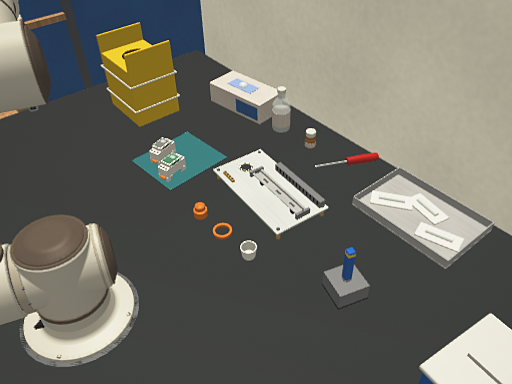

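The scene view shows the stand with tool (172,270), the panel with hole at (319,199), and two modules (green 313,150 and white/grey 333,140) on the teal mat. Side view: tool at (350,265), hole at (246,167), modules (163,149)/(173,163).

```bash
cat > h.py <<'E'
from workcell import bot,camera,camera_model
import cv2,numpy as np
from scipy.spatial.transform import Rotation as Rn
def snap(n,f=None):
    o=bot.get_obs(); im=camera(n)
    if f: cv2.imwrite(f"pics/{f}.png",im)
    return im,pose(n,o)
def pose(n,o=None):
    m=camera_model(n)
    if n!="wrist": return m,np.array(m["pose"])
    o=o or bot.get_obs()
    T=np.eye(4);T[:3,:3]=Rn.from_euler('xyz',o["tcp_rot"],degrees=True).as_matrix();T[:3,3]=o["ee_pos"]
    return m,T@m["T_tool_cam"]
def ray(mp,px):
    m,P=mp; u=cv2.undistortPoints(np.array(px,float).reshape(-1,1,2),m["K"],m["dist_coeffs"]).reshape(-1,2)
    d=np.c_[u,np.ones(len(u))]@P[:3,:3].T
    return P[:3,3],d
def onz(mp,px,z):
    c,d=ray(mp,px); return c+d*((z-c[2])/d[:,2])[:,None]
def proj(mp,X):
    m,P=mp; Q=np.linalg.inv(P); return cv2.projectPoints(np.array(X,float).reshape(-1,3),cv2.Rodrigues(Q[:3,:3])[0],Q[:3,3],m["K"],m["dist_coeffs"])[0].reshape(-1,2)
def tri(a,pa,b,pb):
    c1,d1=ray(a,pa);c2,d2=ray(b,pb);d1=d1[0];d2=d2[0]
    s=np.linalg.lstsq(np.c_[d1,-d2],c2-c1,rcond=None)[0]
    return (c1+d1*s[0]+c2+d2*s[1])/2, np.linalg.norm(c1+d1*s[0]-c2-d2*s[1])
E
python3 - <<'E'
from h import *
np.set_printoptions(precision=4,suppress=True)
s,d=pose("scene"),pose("side")
print("tooltop",tri(s,(164,252),d,(350,250)))
print("hole",onz(s,(319,199),.03),onz(d,(246,167),.03))
print("stand",onz(s,(172,272),.048),onz(d,(347,282),.048))
print("panel corners",onz(s,[(312,179),(234,222),(268,261),(348,208)],.03))
print("mods",onz(s,[(313,148),(333,138)],.045),onz(d,[(173,160),(162,146)],.045))
E
```

```text
tooltop (array([ 0.4971, -0.3383,  0.1392]), np.float64(0.0026708757523621436))
hole [[0.5879 0.1418 0.03  ]] [[0.5862 0.14   0.03  ]]
stand [[ 0.5035 -0.3412  0.048 ]] [[ 0.489  -0.3481  0.048 ]]
panel corners [[ 0.5158  0.1884  0.03  ]
 [ 0.4773 -0.1088  0.03  ]
 [ 0.6409 -0.1243  0.03  ]
 [ 0.672   0.1805  0.03  ]]
mods [[0.4274 0.2884 0.045 ]
 [0.4401 0.3808 0.045 ]] [[0.4312 0.2923 0.045 ]
 [0.4429 0.3748 0.045 ]]
```

```bash
cat >> h.py <<'E'
def go(x,y,z,yaw):
    o=bot.get_obs(); R=Rn.from_euler('xyz',o["tcp_rot"],degrees=True)
    sh=R.inv().apply(np.array([x,y,z])-o["ee_pos"])*1000
    t=-((yaw-o["tcp_rot"][2]+180)%360-180)
    print("shift",sh.round(1),"turn",round(t,1),"t",round(o["time"],2))
E
python3 -c "
from h import *
go(.497,-.338,.26,-6.5)"
```

```text
shift [-574.6 -726.   -28.5] turn 169.3 t 0.15
```

send_rows(
  targets="-35 -45 -30 10 0;-72 -90 -29 20 0;-108 -136 -29 30 0;-144 -182 -29 40 0;-180 -227 -29 50 0;-216 -272 -29 60 0;-252 -318 -29 70 0;-288 -364 -29 80 0;-324 -410 -29 90 0;-360 -455 -29 100 0;-396 -500 -29 110 0;-432 -546 -29 120 0;-468 -592 -29 130 0;-504 -637 -29 140 0;-540 -682 -29 150 0;-575 -726 -29 160 0;-575 -726 -29 169.3 0;-575 -726 -29 169.3 0;-575 -726 -29 169.3 0;-575 -726 -29 169.3 0",
)

```text
time: 2.65
ee_pos: [0.4973, -0.3374, 0.261]
tcp_rot: [180.0, -0.1, -6.3]
wrist_force: [0.1, -0.3, 0.3]
opening: 0.0851
grasp_force: 0.0
```

Run:
```python
from h import *
im,mp=snap("wrist","w1")
hsv=cv2.cvtColor(im,cv2.COLOR_BGR2HSV)
for n,lo,hi,z in(("yel",(20,100,100),(35,255,255),.143),("blue",(100,120,40),(125,255,255),.12)):
    c=cv2.findContours(cv2.inRange(hsv,lo,hi),0,2)[0]
    for k in c:
        if cv2.contourArea(k)>60:
            r=cv2.minAreaRect(k);b=onz(mp,cv2.boxPoints(r),z);print(n,r,onz(mp,r[0],z),np.degrees(np.arctan2(*(b[1]-b[0])[1::-1])),np.linalg.norm(b[1]-b[0]),np.linalg.norm(b[2]-b[1]))
```

```text
blue ((256.688232421875, 187.6529541015625), (18.98141860961914, 18.11369514465332), 12.528807640075684) [[ 0.48914389 -0.3393941   0.12      ]] -18.834216374519496 0.01825689375099069 0.018456191468321587
blue ((257.4846496582031, 168.6230926513672), (16.744688034057617, 12.775577545166016), 7.125016689300537) [[ 0.50787581 -0.34220933  0.12      ]] -13.616887950107367 0.012473260943402538 0.016016633849527832
blue ((473.7078552246094, 129.88507080078125), (53.17030334472656, 173.59718322753906), 9.211027145385742) [[ 0.52318845 -0.55329965  0.12      ]] -7.137974294336149 0.16237323933848397 0.0531991304085782
```

View pics/w1.png

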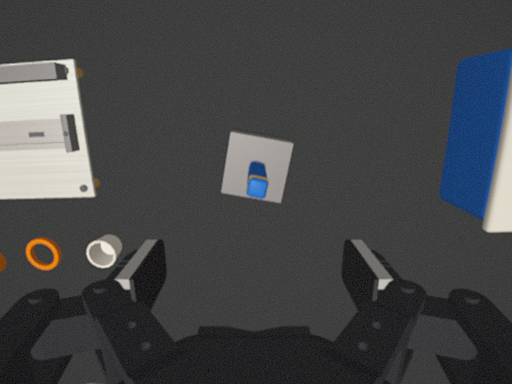

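Wrist view shows the stand top with corners near (231,131),(293,142),(281,203),(222,192), and the handle's top at (257,188); panel at left.

Run:
```python
from h import *
np.set_printoptions(precision=4,suppress=True)
im=cv2.imread("pics/w1.png"); mp=pose("wrist")
b=onz(mp,[(231,131),(293,142),(281,203),(222,192)],.048); print(b,b.mean(0))
e=b[1]-b[0];print("yaw edge",np.degrees(np.arctan2(e[1],e[0])),np.linalg.norm(e)); e=b[3]-b[0];print(np.degrees(np.arctan2(e[1],e[0])),np.linalg.norm(e))
print(onz(mp,(256.7,187.7),.143))
```

```text
[[ 0.5414 -0.3158  0.048 ]
 [ 0.5206 -0.3868  0.048 ]
 [ 0.4469 -0.3661  0.048 ]
 [ 0.4693 -0.295   0.048 ]] [ 0.4945 -0.3409  0.048 ]
yaw edge -106.3494622233743 0.07396743273566732
163.96203224229163 0.07506659508931991
[[ 0.4952 -0.3399  0.143 ]]
```

```bash
python3 -c "
from h import *
go(.495,-.3402,.079,-16.2)"
```

```text
shift [ -2.2   2.9 182. ] turn 9.9 t 2.7
```

send_rows(
  targets="-2 3 45 10 0;-2 3 90 10 0;-2 3 130 10 0;-2 3 160 10 0;-2 3 182 10 0;-2 3 182 10 0;-2 3 182 10 150;-2 3 182 10 255;-2 3 182 10 255;-2 3 182 10 255;-2 3 182 10 255;-2 3 182 10 255;-2 3 182 10 255",
  newtons=60,
)

```text
time: 4.32
ee_pos: [0.4953, -0.341, 0.0788]
tcp_rot: [180.0, -0.1, -16.5]
wrist_force: [0.1, -0.6, 5.9]
opening: 0.0175
grasp_force: 58.7
```

```bash
python3 -c "
from h import *
go(.53,.12,.2,-6.5)"
```

```text
shift [ -97.4 -451.8 -121.4] turn -10.0 t 4.33
```

send_rows(
  targets="0 0 -25 0 255;0 0 -50 0 255;0 0 -90 0 255;-5 -20 -120 0 255;-16 -70 -121 -2 255;-28 -125 -121 -4 255;-40 -180 -121 -6 255;-52 -240 -121 -8 255;-65 -300 -121 -10 255;-78 -360 -121 -10 255;-90 -415 -121 -10 255;-97 -452 -121 -10 255;-97 -452 -121 -10 255;-97 -452 -121 -10 255",
)

```text
time: 6.08
ee_pos: [0.5266, -0.0001, 0.1992]
tcp_rot: [-177.4, 0.1, -1.4]
wrist_force: [0.5, 0.2, -1.2]
opening: 0.0173
grasp_force: 58.7
```

send_rows(
  targets="0 0 0 0 255;0 0 0 0 255;0 0 0 0 255",
)

```text
time: 6.45
ee_pos: [0.5264, 0.0004, 0.1993]
tcp_rot: [-177.4, 0.1, -1.3]
wrist_force: [0.1, -0.2, -0.4]
opening: 0.0176
grasp_force: 58.7
```

```bash
python3 -c "
from h import *
print(bot.get_obs())
go(.53,.12,.2,-6.5)"
```

```text
{'time': 6.45, 'q': array([ -1.37407903,   1.27157401,   2.62616615,  91.47096291,
         2.61766412, 179.94211772]), 'qd': array([ 0.17391578, -0.0178326 , -0.00201417, -0.15000542,  0.00675731,
       -0.04679463]), 'joint_efforts': array([-5.12507348e-02, -4.85810673e+01,  4.72011209e+01,  2.24606035e-02,
        1.54793090e-01,  1.22915515e-05]), 'ee_pos': array([5.26413666e-01, 3.92988778e-04, 1.99349105e-01]), 'tcp_rot': array([-1.77382220e+02,  1.13727172e-01, -1.31625704e+00]), 'wrist_force': array([ 0.12144456, -0.24250258, -0.43864311]), 'torque': array([-0.05843756, -0.00814828,  0.0747668 ]), 'grasp_force': 58.664735555648804, 'opening': 0.01762574836328647}
shift [   0.8 -119.6    4.8] turn 5.2 t 6.45
```

send_rows(
  targets="0 -30 0 -10 255;0 -60 0 -20 255;0 -90 0 -30 255;0 -120 0 -35 255;0 -120 0 -35 255;0 -120 0 -35 255;0 -120 0 -35 255",
)

```text
time: 7.32
ee_pos: [0.5292, 0.1196, 0.2048]
tcp_rot: [-177.8, -1.4, 33.6]
wrist_force: [-0.0, -0.2, -0.2]
opening: 0.0174
grasp_force: 58.8
```

```bash
python3 -c "
from h import *
im,mp=snap('wrist','w2')
print(bot.get_obs())
go(.53,.12,.2,30)"
```

```text
{'time': 7.375, 'q': array([ 11.38499137,   2.96308036,   4.97489007,  91.54583442,
         2.57700864, 157.78723855]), 'qd': array([ 0.11732338,  0.06036713,  0.05382524,  0.02422036,  0.01407168,
       -0.1566953 ]), 'joint_efforts': array([ 2.43486324e-01, -5.05189383e+01,  4.72591138e+01, -9.09145363e-02,
        1.59923513e-01,  4.66565936e-03]), 'ee_pos': array([0.52921521, 0.11963566, 0.20483123]), 'tcp_rot': array([-177.7900697 ,   -1.40539949,   33.58112555]), 'wrist_force': array([ 0.1811991 , -0.07870535, -1.04940086]), 'torque': array([-0.01026441,  0.01942732, -0.02426738]), 'grasp_force': 58.754003047943115, 'opening': 0.01735344001659637}
shift [0.7 0.3 4.8] turn 3.6 t 7.38
```

View pics/w2.png

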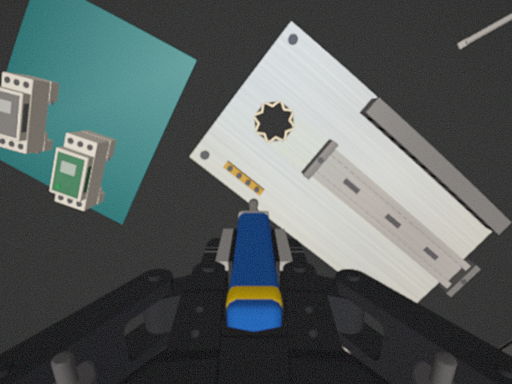

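The wrist view shows the hole with its burr at (274,121), the panel's left edge screws at (293,39) and (204,155), rail from (320,160) to (465,280), and the green (80,170) and grey/white (22,112) modules on the mat.

Run:
```python
from h import *
np.set_printoptions(precision=4,suppress=True)
im=cv2.imread("pics/w2.png"); mp=pose("wrist"); g=cv2.cvtColor(im,cv2.COLOR_BGR2GRAY)
m=np.zeros_like(g); cv2.circle(m,(274,121),26,255,-1)
d=cv2.bitwise_and(cv2.inRange(g,0,90),m); n,l,st,ce=cv2.connectedComponentsWithStats(d)
k=1+np.argmax(st[1:,4]);print("hole dark",ce[k],st[k],onz(mp,ce[k],.0312))
hsv=cv2.cvtColor(im,cv2.COLOR_BGR2HSV)
b=cv2.bitwise_and(cv2.inRange(hsv,(10,60,60),(35,255,255)),m);ys,xs=np.nonzero(b);c,r=cv2.minEnclosingCircle(np.c_[xs,ys].astype(np.float32));print("burr",c,r,len(xs),onz(mp,c,.031))
s=onz(mp,[(293,39),(204,155)],.03);print(s,np.degrees(np.arctan2(*(s[1]-s[0])[1::-1])))
# rail: endstop tops and edges
r=onz(mp,[(308,171),(332,145),(447,290),(476,268)],.06);print("rail stops",r)
print(onz(mp,[(274,121)],.03))
o=bot.get_obs();R=Rn.from_euler('xyz',o["tcp_rot"],degrees=True).as_matrix();print("tip est",o["ee_pos"]+R@[0,0,.0728],R[:,2])
```

```text
hole dark [273.7526 121.1167] [257 104  35  35 780] [[0.5854 0.1411 0.0312]]
burr (273.40985107421875, 120.86885070800781) 18.449100494384766 39 [[0.5855 0.1415 0.031 ]]
[[0.6614 0.1701 0.03  ]
 [0.5148 0.1833 0.03  ]] 174.87929305965366
rail stops [[ 0.5649  0.0876  0.06  ]
 [ 0.598   0.0835  0.06  ]
 [ 0.5442 -0.117   0.06  ]
 [ 0.5816 -0.1252  0.06  ]]
[[0.5857 0.1409 0.03  ]]
tip est [0.5291 0.123  0.1321] [-0.0009  0.0457 -0.999 ]
```

send_rows(
  targets="0 0 0 -10 255;0 0 0 -20 255;0 0 0 -30 255;0 0 0 -40 255;0 0 0 -50 255;0 0 0 -60 255;0 0 0 -70 255;0 0 0 -80 255;0 0 0 -90 255;0 0 0 -100 255;0 0 0 -110 255;0 0 0 -120 255;0 0 0 -130 255;0 0 0 -140 255;0 0 0 -150 255;0 0 0 -160 255;0 0 0 -165 255;0 0 0 -170 255;0 0 0 -170 255;0 0 0 -170 255",
)

```text
time: 9.88
ee_pos: [0.5292, 0.1201, 0.2048]
tcp_rot: [177.6, 1.0, -156.5]
wrist_force: [0.4, 0.6, -1.1]
opening: 0.0173
grasp_force: 58.7
```

send_rows(
  targets="0 0 0 -10 255;0 0 0 -20 255;0 0 0 -30 255;0 0 0 -40 255;0 0 0 -50 255;0 0 0 -60 255;0 0 0 -70 255;0 0 0 -80 255;0 0 0 -90 255;0 0 0 -100 255;0 0 0 -110 255;0 0 0 -120 255;0 0 0 -130 255;0 0 0 -140 255;0 0 0 -150 255;0 0 0 -155 255;0 0 0 -160 255;0 0 0 -165 255;0 0 0 -165 255;0 0 0 -165 255",
)

```text
time: 12.38
ee_pos: [0.5292, 0.1203, 0.2048]
tcp_rot: [-177.4, -0.3, 8.5]
wrist_force: [-0.2, 0.3, -0.5]
opening: 0.0173
grasp_force: 58.7
```

```bash
python3 -c "
from h import *
print(bot.get_obs()['q'],bot.get_obs()['tcp_rot'])
im,mp=snap('scene','s1')"
```

```text
[  11.45347791    2.97774512    4.98837336   91.54226601    2.58213196
 -177.08386438] [-177.39740364   -0.33643742    8.54025543]
```

Now at the other limit (q6 = −177); ask for ~8° more to reverse the lean.

send_rows(
  targets="0 0 0 -4 255;0 0 0 -8 255;0 0 0 -8 255;0 0 0 -8 255;0 0 0 -8 255",
)

```text
time: 13.05
ee_pos: [0.5232, 0.1436, 0.2048]
tcp_rot: [-178.5, -0.7, 14.5]
wrist_force: [0.3, 0.9, -0.9]
opening: 0.0173
grasp_force: 58.7
```

```bash
python3 -c "
from h import *
print(bot.get_obs()['q'],bot.get_obs()['tcp_rot'])"
```

```text
[  14.56019113    2.75102875    4.7665401    91.33663703    1.50502724
 -179.92649051] [-178.49410328   -0.67694305   14.48670186]
```

send_rows(
  targets="0 0 0 -4 255;0 0 0 -7 255;0 0 0 -7 255;0 0 0 -7 255;0 0 0 -7 255",
)

```text
time: 13.68
ee_pos: [0.5128, 0.1744, 0.2048]
tcp_rot: [-179.9, -0.8, 18.7]
wrist_force: [0.3, -0.3, 0.0]
opening: 0.0172
grasp_force: 58.7
```

```bash
python3 -c "
from h import *
print(bot.get_obs()['q'],bot.get_obs()['tcp_rot'])"
```

```text
[ 1.87502617e+01  2.47895964e+00  4.49744239e+00  9.11891622e+01
  5.72384198e-02 -1.79942103e+02] [-179.94192353   -0.82926224   18.69235866]
```

```bash
cat >> h.py <<'E'
def gotip(x,y,z,yaw,L=.0728):
    o=bot.get_obs(); a=Rn.from_euler('xyz',o["tcp_rot"],degrees=True).as_matrix()[:,2]
    p=np.array([x,y,z])-L*a; go(*p,yaw)
E
python3 -c "
from h import *
gotip(.5856,.1412,.06,-95)"
```

```text
shift [56.3 54.9 72.8] turn 113.7 t 13.68
```

send_rows(
  targets="10 10 0 10 255;20 20 0 20 255;40 40 0 30 255;56 55 0 40 255;56 55 0 50 255;56 55 0 60 255;56 55 0 70 255;56 55 0 80 255;56 55 0 90 255;56 55 0 100 255;56 55 0 110 255;56 55 30 114 255;56 55 60 114 255;56 55 73 114 255;56 55 73 114 255;56 55 73 114 255",
  newtons=110,
)

```text
time: 15.68
ee_pos: [0.5848, 0.1411, 0.1339]
tcp_rot: [-179.2, 0.4, -95.3]
wrist_force: [-0.3, 0.6, -1.4]
opening: 0.0168
grasp_force: 107.1
```

```bash
python3 -c "
from h import *
s,mp=snap('scene'); d,dp=snap('side')
X=[.5856,.1412,.03]
out=[]
for im,p in((s,mp),(d,dp)):
    u=proj(p,X)[0]; print(u); x,y=u.astype(int); out.append(cv2.resize(im[y-35:y+30,x-35:x+35],None,fx=5.5,fy=5.5,interpolation=cv2.INTER_CUBIC))
cv2.imwrite('pics/c1.png',np.hstack(out))
gotip(.5856,.1412,.015,-95)"
```

```text
[318.3280317  198.68853143]
[245.57576368 166.89182014]
shift [ 0.8  1.  46.1] turn -0.3 t 15.78
```

View pics/c1.png

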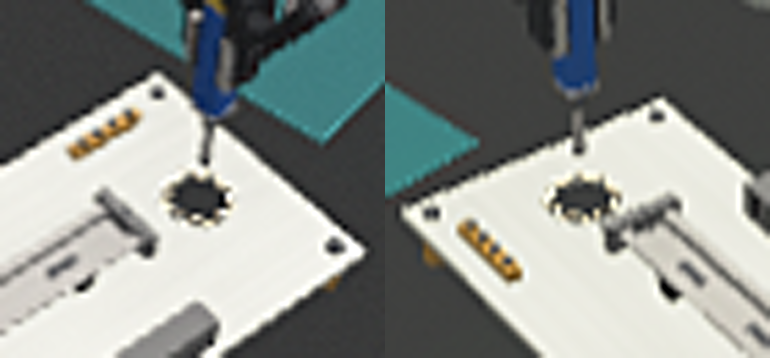

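The blade tip hangs over the hole: scene crop tip (204,163) vs hole (198,200); side crop tip (577,150) vs hole (583,198).

```bash
python3 -c "
from h import *
s,d=pose('scene'),pose('side')
print(tri(s,(320.1,192.4),d,(244.9,158.1)),tri(s,(319,199.4),d,(246,167)))
o=bot.get_obs();a=Rn.from_euler('xyz',o['tcp_rot'],degrees=True).as_matrix()[:,2];print(o['ee_pos']+.0728*a)"
```

```text
(array([0.58672699, 0.14341047, 0.06016094]), np.float64(0.001409855776756797)) (array([0.58788116, 0.14216768, 0.02779445]), np.float64(3.664760339232654e-05))
[0.58599404 0.14160606 0.06115229]
```

send_rows(
  targets="0 1 15 0 255;0 1 30 0 255;0 1 46 0 255;0 1 46 0 255;0 1 46 0 255",
)

```text
time: 16.4
ee_pos: [0.584, 0.1414, 0.0867]
tcp_rot: [-179.3, 0.4, -95.3]
wrist_force: [-0.4, -0.2, -0.8]
opening: 0.017
grasp_force: 107.1
```

```bash
python3 -c "
from h import *
o=bot.get_obs();R=Rn.from_euler('xyz',o['tcp_rot'],degrees=True).as_matrix();print(o['ee_pos']+.0728*R[:,2],o['wrist_force'],R.round(3))"
```

```text
[0.58493186 0.14181412 0.01389075] [-0.44495904 -0.18854375 -0.84883243] [[-0.092 -0.996  0.013]
 [-0.996  0.092  0.006]
 [-0.007 -0.013 -1.   ]]
```

send_rows(
  targets="5 2 0 0 255;9 4 0 0 255;13 5.4 0 0 255;15 6.2 0 0 255;15 6.2 0 0 255;15 6.2 0 0 255",
)

```text
time: 17.15
ee_pos: [0.5765, 0.127, 0.0865]
tcp_rot: [-179.2, 0.4, -95.3]
wrist_force: [0.7, -0.1, -0.8]
opening: 0.0165
grasp_force: 107.1
```

```bash
cat >> h.py <<'E'
def f(C=None):
    o=bot.get_obs();R=Rn.from_euler('xyz',o['tcp_rot'],degrees=True).as_matrix()
    print("F tool",(R.T@o['wrist_force']).round(1),"M",o['torque'].round(2),"pos",o['ee_pos'].round(4),"rel",None if C is None else (R.T@(o['ee_pos']-C)*1000).round(2),"t",round(o['time'],2))
E
python3 -c "
from h import *
f([.584,.1414,.0867])"
```

```text
F tool [ 0.  -0.7  0.8] M [-0.11 -0.27 -0.02] pos [0.5765 0.127  0.0865] rel [15.04  6.14  0.05] t 17.15
```

send_rows(
  targets="0.5 0.2 0 0 255;0.9 0.4 0 0 255;0.9 0.4 0 0 255",
)

```text
time: 17.52
ee_pos: [0.5759, 0.1263, 0.0864]
tcp_rot: [-179.3, 0.4, -95.3]
wrist_force: [0.7, 1.1, 0.6]
opening: 0.0167
grasp_force: 107.1
```

```bash
python3 -c "
from h import *
f([.584,.1414,.0867])"
```

```text
F tool [-1.2 -0.6 -0.6] M [ 0.12 -0.35  0.04] pos [0.5759 0.1263 0.0864] rel [15.81  6.69  0.12] t 17.52
```

send_rows(
  targets="0.5 0.2 0 0 255;0.9 0.4 0 0 255;0.9 0.4 0 0 255",
)

```text
time: 17.9
ee_pos: [0.5756, 0.1257, 0.0864]
tcp_rot: [-179.2, 0.4, -95.2]
wrist_force: [3.5, 3.8, -1.2]
opening: 0.017
grasp_force: 107.0
```

```bash
python3 -c "
from h import *
f([.584,.1414,.0867])"
```

```text
F tool [-4.1 -3.1  1.3] M [ 1.01 -0.8   0.05] pos [0.5756 0.1257 0.0864] rel [16.41  6.93  0.05] t 17.9
```

send_rows(
  targets="0.5 0.2 0 0 255;0.9 0.4 0 0 255;0.9 0.4 0 0 255",
)

```text
time: 18.27
ee_pos: [0.5754, 0.1253, 0.0865]
tcp_rot: [-179.2, 0.5, -95.2]
wrist_force: [3.5, 5.8, -2.5]
opening: 0.0169
grasp_force: 106.8
```

```bash
python3 -c "
from h import *
f([.584,.1414,.0867])"
```

```text
F tool [-6.1 -2.9  2.6] M [ 1.67 -1.17 -0.08] pos [0.5754 0.1253 0.0865] rel [16.8   7.09 -0.  ] t 18.27
```

```bash
cat >> h.py <<'E'
def arc(P,a0,a1,n,r=19.0,c=(0,0)):
    a=np.radians(np.linspace(a0,a1,n+1)[1:]); q=np.c_[c[0]+r*np.cos(a)-P[0],c[1]+r*np.sin(a)-P[1]].round(1)
    print(";".join(f"{x:g} {y:g} 0 0 255" for x,y in q),"end",(q[-1]+P).round(1))
E
python3 -c "
from h import *
arc((17.7,7.4),22.5,90,10)"
```

```text
-1.1 1.9 0 0 255;-2.3 3.8 0 0 255;-3.7 5.5 0 0 255;-5.4 7 0 0 255;-7.1 8.4 0 0 255;-9.1 9.5 0 0 255;-11.1 10.4 0 0 255;-13.3 11.1 0 0 255;-15.5 11.5 0 0 255;-17.7 11.6 0 0 255 end [ 0. 19.]
```

send_rows(
  targets="-1.1 1.9 0 0 255;-2.3 3.8 0 0 255;-3.7 5.5 0 0 255;-5.4 7 0 0 255;-7.1 8.4 0 0 255;-9.1 9.5 0 0 255;-11.1 10.4 0 0 255;-13.3 11.1 0 0 255;-15.5 11.5 0 0 255;-17.7 11.6 0 0 255",
)

```text
time: 19.52
ee_pos: [0.567, 0.1405, 0.0871]
tcp_rot: [-179.0, 0.1, -95.4]
wrist_force: [11.3, -11.7, -0.5]
opening: 0.0168
grasp_force: 107.0
```

```bash
python3 -c "
from h import *
f([.584,.1414,.0867])
arc((0,19),90,157.5,10)"
```

```text
F tool [ 10.6 -12.3   0.7] M [-3.17 -2.76 -0.02] pos [0.567  0.1405 0.0871] rel [ 2.49 16.79 -0.71] t 19.52
-2.2 -0.1 0 0 255;-4.4 -0.5 0 0 255;-6.6 -1.2 0 0 255;-8.6 -2.1 0 0 255;-10.6 -3.2 0 0 255;-12.3 -4.6 0 0 255;-14 -6.1 0 0 255;-15.4 -7.8 0 0 255;-16.6 -9.7 0 0 255;-17.6 -11.7 0 0 255 end [-17.6   7.3]
```

```bash
python3 -c "
from h import *
arc((0,19),85,122.5,6,18.3,(.8,-1.3))"
```

```text
0.4 -2 0 0 255;-1.6 -2.2 0 0 255;-3.5 -2.5 0 0 255;-5.5 -3.1 0 0 255;-7.3 -3.9 0 0 255;-9 -4.9 0 0 255 end [-9.  14.1]
```

send_rows(
  targets="0 -1.5 0 0 255;-1.6 -2.2 0 0 255;-3.5 -2.5 0 0 255",
)

```text
time: 19.9
ee_pos: [0.5682, 0.1454, 0.0865]
tcp_rot: [-179.2, 0.3, -95.3]
wrist_force: [4.5, -3.3, -0.0]
opening: 0.0166
grasp_force: 107.4
```

```bash
python3 -c "
from h import *
f([.584,.1414,.0867])"
```

```text
F tool [ 2.9 -4.8  0.1] M [-0.84 -0.98 -0.03] pos [0.5682 0.1454 0.0865] rel [-2.49 16.12  0.03] t 19.9
```

```bash
python3 -c "
from h import *
arc((-3.5,16.5),103.8,160,9,18.3,(.8,-1.3))"
```

```text
-2 -0.6 0 0 255;-3.8 -1.4 0 0 255;-5.5 -2.4 0 0 255;-7.2 -3.5 0 0 255;-8.6 -4.9 0 0 255;-10 -6.3 0 0 255;-11.1 -8 0 0 255;-12.1 -9.7 0 0 255;-12.9 -11.5 0 0 255 end [-16.4   5. ]
```

send_rows(
  targets="-2 -0.6 0 0 255;-3.8 -1.4 0 0 255;-5.5 -2.4 0 0 255;-7.2 -3.5 0 0 255;-8.6 -4.9 0 0 255",
)

```text
time: 20.52
ee_pos: [0.5725, 0.1527, 0.0858]
tcp_rot: [-179.4, 0.1, -95.3]
wrist_force: [-1.3, -8.4, -0.3]
opening: 0.0166
grasp_force: 107.7
```

```bash
python3 -c "
from h import *
f([.584,.1414,.0867])"
```

```text
F tool [8.5 0.5 0.3] M [-2.25  0.27 -0.  ] pos [0.5725 0.1527 0.0858] rel [-10.23  12.52   0.77] t 20.52
```

send_rows(
  targets="-1.4 -1.4 0 0 255;-2.5 -3.1 0 0 255;-3.5 -4.8 0 0 255;-4.3 -6.6 0 0 255",
)

```text
time: 21.02
ee_pos: [0.5793, 0.1572, 0.0859]
tcp_rot: [-179.4, 0.2, -95.3]
wrist_force: [-0.6, -5.0, -0.1]
opening: 0.0168
grasp_force: 107.6
```

```bash
python3 -c "
from h import *
f([.584,.1414,.0867])"
```

```text
F tool [5.  0.1 0.1] M [-1.4   0.26  0.01] pos [0.5793 0.1572 0.0859] rel [-15.26   6.11   0.83] t 21.02
```

```bash
python3 -c "
from h import *
arc((-16.4,5),160,230,10,18.4,(.8,-1.3))"
```

```text
-0.7 -2.2 0 0 255;-1.1 -4.4 0 0 255;-1.2 -6.6 0 0 255;-1 -8.9 0 0 255;-0.6 -11.1 0 0 255;0.1 -13.2 0 0 255;1.1 -15.2 0 0 255;2.3 -17.1 0 0 255;3.7 -18.8 0 0 255;5.4 -20.4 0 0 255 end [-11.  -15.4]
```

send_rows(
  targets="-0.7 -2.2 0 0 255;-1.1 -4.4 0 0 255;-1.2 -6.6 0 0 255;-1 -8.9 0 0 255;-0.6 -11.1 0 0 255",
)

```text
time: 21.65
ee_pos: [0.5907, 0.1575, 0.0861]
tcp_rot: [-179.4, 0.3, -95.3]
wrist_force: [-1.9, -2.6, -1.5]
opening: 0.0164
grasp_force: 107.9
```

```bash
python3 -c "
from h import *
f([.584,.1414,.0867])"
```

```text
F tool [2.8 1.6 1.5] M [-0.75  0.56  0.04] pos [0.5907 0.1575 0.0861] rel [-16.65  -5.21   0.76] t 21.65
```

send_rows(
  targets="0.7 -2.1 0 0 255;1.7 -4.1 0 0 255;2.9 -6 0 0 255;4.3 -7.7 0 0 255;6 -9.3 0 0 255",
)

```text
time: 22.28
ee_pos: [0.5997, 0.1513, 0.0865]
tcp_rot: [-179.4, 0.4, -95.2]
wrist_force: [-5.0, 0.0, -0.5]
opening: 0.0168
grasp_force: 107.9
```

```bash
python3 -c "
from h import *
f([.584,.1414,.0867])"
```

```text
F tool [0.5 5.  0.4] M [-0.16  1.49  0.01] pos [0.5997 0.1513 0.0865] rel [-11.3  -14.68   0.45] t 22.27
```

```bash
python3 -c "
from h import *
arc((-11,-15.4),230,305,10,18.5,(.6,-1.3))"
```

```text
1.7 -1.5 0 0 255;3.8 -2.7 0 0 255;6 -3.5 0 0 255;8.4 -4.1 0 0 255;10.8 -4.4 0 0 255;13.2 -4.3 0 0 255;15.6 -4 0 0 255;17.9 -3.3 0 0 255;20.1 -2.3 0 0 255;22.2 -1.1 0 0 255 end [ 11.2 -16.5]
```

send_rows(
  targets="1.7 -1.5 0 0 255;3.8 -2.7 0 0 255;6 -3.5 0 0 255;8.4 -4.1 0 0 255;10.8 -4.4 0 0 255",
)

```text
time: 22.9
ee_pos: [0.6032, 0.1414, 0.0868]
tcp_rot: [-179.3, 0.6, -95.2]
wrist_force: [-5.2, 7.8, -1.6]
opening: 0.0164
grasp_force: 108.0
```

```bash
python3 -c "
from h import *
f([.584,.1414,.0867])"
```

```text
F tool [-7.2  5.9  1.6] M [1.9  1.36 0.03] pos [0.6032 0.1414 0.0868] rel [ -1.7  -19.11   0.16] t 22.9
```

send_rows(
  targets="2.4 0.1 0 0 255;4.8 0.4 0 0 255;7.1 1.1 0 0 255;9.3 2.1 0 0 255;11.4 3.3 0 0 255",
)

```text
time: 23.52
ee_pos: [0.6, 0.1301, 0.0872]
tcp_rot: [-179.2, 0.6, -95.2]
wrist_force: [-0.7, 9.0, -0.8]
opening: 0.0167
grasp_force: 107.9
```

```bash
python3 -c "
from h import *
f([.584,.1414,.0867])
arc((11.2,-16.5),305,405,14,18.5,(.6,-1.3))"
```

```text
F tool [-8.9  1.6  0.9] M [2.31 0.06 0.02] pos [0.6    0.1301 0.0872] rel [  9.82 -16.98  -0.31] t 23.52
1.8 1.5 0 0 255;3.4 3.1 0 0 255;4.8 5 0 0 255;6 7 0 0 255;6.9 9.1 0 0 255;7.5 11.3 0 0 255;7.8 13.6 0 0 255;7.9 15.9 0 0 255;7.7 18.2 0 0 255;7.1 20.4 0 0 255;6.4 22.6 0 0 255;5.3 24.6 0 0 255;4 26.6 0 0 255;2.5 28.3 0 0 255 end [13.7 11.8]
```

send_rows(
  targets="1.8 1.5 0 0 255;3.4 3.1 0 0 255;4.8 5 0 0 255;6 7 0 0 255;6.9 9.1 0 0 255;7.5 11.3 0 0 255;7.8 13.6 0 0 255",
)

```text
time: 24.4
ee_pos: [0.5869, 0.1224, 0.0874]
tcp_rot: [-179.0, 0.5, -95.3]
wrist_force: [6.3, 4.0, -2.6]
opening: 0.0166
grasp_force: 107.7
```

```bash
python3 -c "
from h import *
f([.584,.1414,.0867])"
```

```text
F tool [-4.6 -5.8  2.7] M [ 1.13 -1.68  0.06] pos [0.5869 0.1224 0.0874] rel [18.61 -4.62 -0.77] t 24.4
```

send_rows(
  targets="0.1 2.3 0 0 255;-0.1 4.6 0 0 255;-0.7 6.8 0 0 255;-1.4 9 0 0 255;-2.5 11 0 0 255;-3.8 13 0 0 255;-5.3 14.7 0 0 255;-7.3 16.3 0 0 255;-9.3 17.3 0 0 255;-11.5 18 0 0 255;-13.8 18.5 0 0 255;-16 18.5 0 0 255;-18.2 18.2 0 0 255;-20.2 17.6 0 0 255",
)

```text
time: 26.15
ee_pos: [0.5688, 0.1442, 0.0861]
tcp_rot: [-179.3, 0.4, -95.2]
wrist_force: [-0.0, 0.6, -0.6]
opening: 0.0166
grasp_force: 108.1
```

```bash
python3 -c "
from h import *
f([.584,.1414,.0867])"
```

```text
F tool [-0.6  0.1  0.6] M [0.01 0.04 0.02] pos [0.5688 0.1442 0.0861] rel [-1.43 15.36  0.47] t 26.15
```

send_rows(
  targets="1 -8 0 0 255;1.5 -15 0 0 255;1.5 -15 -30 0 255;1.5 -15 -70 0 255;-20 -15 -110 0 255;-50 -15 -115 0 255;-55 -15 -115 0 255;-55 -15 -115 0 255",
)

```text
time: 27.15
ee_pos: [0.5878, 0.1966, 0.2011]
tcp_rot: [-179.3, 0.4, -95.2]
wrist_force: [-0.3, -0.3, -0.5]
opening: 0.0169
grasp_force: 108.1
```

```bash
python3 -c "
from h import *
im,mp=snap('wrist'); u=proj(mp,[.5856,.1412,.03])[0];print(u);x,y=u.astype(int)
cv2.imwrite('pics/c2.png',cv2.resize(im[max(y-30,0):y+30,x-30:x+30],None,fx=8,fy=8,interpolation=cv2.INTER_CUBIC))
go(.495,-.3405,.2,253.5)"
```

```text
[251.42964561 120.17408774]
shift [542.9  43.1  -2.7] turn 11.2 t 27.2
```

View pics/c2.png

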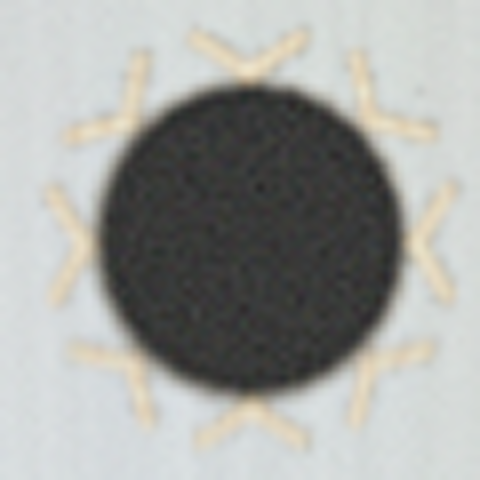

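All eight tongues are pushed out clear of the hole's edge (circle 100–405 px clean). Now return the tool.

```bash
python3 -c "
from h import *
gotip(.495,-.3406,.128,253.5)"
```

```text
shift [543.4  43.9  -3.5] turn 11.2 t 27.2
```

send_rows(
  targets="45 4 0 1 255;90 7 0 2 255;135 11 0 3 255;180 14 0 4 255;225 18 0 5 255;270 22 0 6 255;315 25 0 7 255;360 29 0 8 255;405 33 0 9 255;450 36 0 10 255;495 40 0 11 255;530 43 0 11 255;543.4 43.9 0 11.2 255;543.4 43.9 0 11.2 255;543.4 43.9 0 11.2 255;543.4 43.9 0 11.2 255",
)

```text
time: 29.2
ee_pos: [0.4946, -0.3394, 0.1979]
tcp_rot: [-179.3, 0.5, -106.4]
wrist_force: [0.7, -0.4, -0.3]
opening: 0.0166
grasp_force: 108.1
```

```bash
python3 -c "
from h import *
f();gotip(.495,-.3406,.052,253.5)
out=[]
for n in('scene','side'):
    im,p=snap(n); x,y=proj(p,[.495,-.34,.09])[0].astype(int); out.append(cv2.resize(im[y-40:y+35,x-37:x+38],None,fx=5,fy=5,interpolation=cv2.INTER_CUBIC)); print(x,y)
cv2.imwrite('pics/c3.png',np.hstack(out))"
```

```text
F tool [ 0.2 -0.8  0.3] M [ 0.    0.05 -0.02] pos [ 0.4946 -0.3394  0.1979] rel None t 29.2
shift [ 2.4  1.  73.1] turn 0.1 t 29.2
167 261
348 266
```

View pics/c3.png

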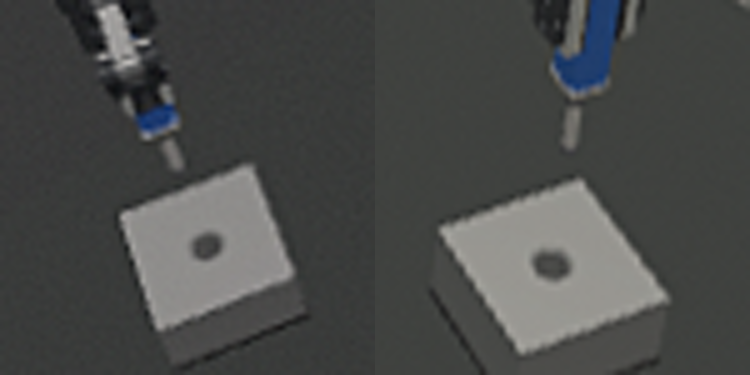

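Tip: scene crop (182,168), side crop (570,148); stand hole: (208,245) and (552,265).

```bash
python3 -c "
from h import *
s,d=pose('scene'),pose('side')
print(tri(s,(166.4,254.6),d,(350,255.6)),tri(s,(171.6,270),d,(346.4,279)))
o=bot.get_obs();R=Rn.from_euler('xyz',o['tcp_rot'],degrees=True).as_matrix();print(o['ee_pos']+R@[0,0,.0728])"
```

```text
(array([ 0.49753246, -0.33745975,  0.12250068]), np.float64(0.002429918295791483)) (array([ 0.49623412, -0.33903916,  0.04483136]), np.float64(0.0017234414997915018))
[ 0.49559737 -0.33919177  0.1250878 ]
```

send_rows(
  targets="1 0.5 30 0 255;2.2 1 60 0 255;2.4 1 73 0 255;2.4 1 78 0 255;2.4 1 82 0 255;2.4 1 82 0 255",
)

```text
time: 30.05
ee_pos: [0.494, -0.342, 0.1162]
tcp_rot: [-179.3, 0.5, -106.5]
wrist_force: [0.5, -0.3, -0.7]
opening: 0.0168
grasp_force: 108.1
```

```bash
python3 -c "
from h import *
f();gotip(.495,-.3406,.010,253.5)"
```

```text
F tool [ 0.1 -0.5  0.7] M [ 0.   -0.02  0.03] pos [ 0.494  -0.342   0.1162] rel None t 30.05
shift [-0.7  0.7 33.4] turn 0.0 t 30.05
```

send_rows(
  targets="-0.3 0.3 8 0 255;-0.6 0.6 16 0 255;-0.7 0.7 20 0 255",
)

```text
time: 30.42
ee_pos: [0.4932, -0.3407, 0.0948]
tcp_rot: [-179.4, 0.5, -106.5]
wrist_force: [-0.4, 0.8, -1.3]
opening: 0.0169
grasp_force: 108.1
```

```bash
python3 -c "
from h import *
f();gotip(.495,-.3406,.006,253.5)"
```

```text
F tool [-0.7  0.6  1.4] M [-0.02 -0.04 -0.02] pos [ 0.4932 -0.3407  0.0948] rel None t 30.43
shift [ 0.2 -0.7 16. ] turn 0.0 t 30.43
```

send_rows(
  targets="0 -0.5 5 0 255;0 -0.6 9 0 255;0 -0.6 12 0 255;0 -0.6 12 0 255",
)

```text
time: 30.92
ee_pos: [0.4942, -0.341, 0.0834]
tcp_rot: [-179.4, 0.5, -106.5]
wrist_force: [0.8, 0.1, -1.6]
opening: 0.0166
grasp_force: 108.1
```

```bash
python3 -c "
from h import *
f()"
```

```text
F tool [-0.3 -0.8  1.6] M [0.02 0.05 0.01] pos [ 0.4942 -0.341   0.0834] rel None t 30.93
```

send_rows(
  targets="0 0 3 0 255;0 0 4.3 0 255;0 0 4.3 0 255;0 0 4.3 0 200;0 0 4.3 0 120;0 0 4.3 0 0;0 0 4.3 0 0;0 0 4.3 0 0;0 0 4.3 0 0;0 0 -40 0 0;0 0 -90 0 0;0 0 -130 0 0;0 0 -130 0 0",
)

```text
time: 32.55
ee_pos: [0.4935, -0.3425, 0.2174]
tcp_rot: [-179.0, 0.4, -106.5]
wrist_force: [-0.6, 0.8, -1.8]
opening: 0.0852
grasp_force: 0.0
```

Run:
```python
from h import *
np.set_printoptions(precision=4,suppress=True)
f(); print(bot.get_obs()['q'].round(1))
im,mp=snap('wrist','w3'); hsv=cv2.cvtColor(im,cv2.COLOR_BGR2HSV)
for z,lo,hi in((.143,(100,120,40),(125,255,255)),):
    for k in cv2.findContours(cv2.inRange(hsv,lo,hi),0,2)[0]:
        if cv2.contourArea(k)>60: r=cv2.minAreaRect(k);print(r,onz(mp,r[0],z))
# modules in scene & side
from h import *
out=[]
for n in("scene","side"):
    im,p=snap(n,n+"2"); h=cv2.cvtColor(im,cv2.COLOR_BGR2HSV)
    u=proj(p,[.435,.335,.03])[0].astype(int); x,y=u; out.append(cv2.resize(im[y-50:y+50,x-60:x+60],None,fx=4,fy=4,interpolation=cv2.INTER_CUBIC)); print(n,u)
cv2.imwrite("pics/c4.png",np.hstack(out)[:, :])
go(.44,.33,.30,-95)
```

```text
F tool [-0.6  0.9  1.7] M [-0.    0.03  0.03] pos [ 0.4935 -0.3425  0.2174] rel None t 32.55
[ -35.1   11.    15.2   93.5    0.7 -108.6]
((255.0, 202.0), (22.0, 22.0), 90.0) [[ 0.4927 -0.3416  0.143 ]]
((255.0, 177.5), (17.0, 18.0), 90.0) [[ 0.4873 -0.3599  0.143 ]]
scene [322 146]
side [167 156]
shift [-630.1  239.7  -83.8] turn -11.5 t 32.7
```

```bash
python3 -c "
from h import *
go(.50,.33,.26,175)"
```

```text
shift [-646.7  182.5  -43.1] turn 78.5 t 32.7
```

send_rows(
  targets="-40 10 -43 5 0;-80 23 -43 10 0;-120 34 -43 15 0;-160 45 -43 20 0;-200 57 -43 25 0;-240 68 -43 30 0;-280 79 -43 35 0;-320 91 -43 40 0;-360 102 -43 45 0;-400 113 -43 50 0;-440 124 -43 55 0;-480 136 -43 60 0;-520 147 -43 65 0;-560 158 -43 70 0;-600 170 -43 75 0;-647 182.5 -43 78.5 0;-647 182.5 -43 78.5 0;-647 182.5 -43 78.5 0;-647 182.5 -43 78.5 0",
)

```text
time: 35.08
ee_pos: [0.5003, 0.3292, 0.2603]
tcp_rot: [179.6, 0.7, 175.0]
wrist_force: [0.4, -0.0, 0.1]
opening: 0.0849
grasp_force: 0.0
```

```bash
python3 -c "
from h import *
f();print(bot.get_obs()['tcp_rot'],bot.get_obs()['q'].round(1)); im,mp=snap('wrist'); cv2.imwrite('pics/w4.png',im);import json
np.save('w4pose.npy',mp[1])"
```

```text
F tool [-0.4  0.  -0. ] M [0.   0.02 0.02] pos [0.5003 0.3292 0.2603] rel None t 35.08
[179.64117673   0.71699134 174.99515703] [33.4 11.9 21.1 98.4 -0.2 38.4]
```

View pics/w4.png

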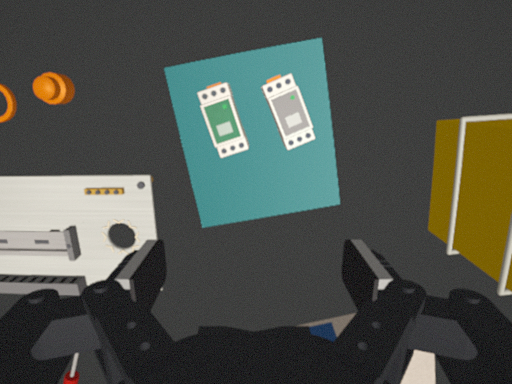

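Two modules: green front centred near (224,120) and grey front near (291,112), orange latches at their upper (robot-facing) ends.

```bash
cat > mod.py <<'E'
from h import *
np.set_printoptions(precision=4,suppress=True)
def meas(im,mp):
    hsv=cv2.cvtColor(im,cv2.COLOR_BGR2HSV); H,S,V=cv2.split(hsv)
    teal=cv2.inRange(hsv,(80,90,40),(100,255,255))
    c=max(cv2.findContours(teal,0,2)[0],key=cv2.contourArea); mat=np.zeros_like(teal); cv2.drawContours(mat,[cv2.convexHull(c)],-1,255,-1); mat=cv2.erode(mat,np.ones((5,5)))
    obj=cv2.morphologyEx(cv2.bitwise_and(mat,255-teal),cv2.MORPH_OPEN,np.ones((3,3)))
    for k in cv2.findContours(obj,0,2)[0]:
        if cv2.contourArea(k)<800: continue
        m=np.zeros_like(obj); cv2.drawContours(m,[k],-1,255,-1)
        white=((m>0)&(V>190)&(S<60)); green=((m>0)&(H>50)&(H<85)&(S>80)); grey=((m>0)&(V<185)&(V>100)&(S<50))
        name="green" if green.sum()>200 else "grey"
        reg=(green if name=="green" else grey).astype(np.uint8)*255
        reg=cv2.morphologyEx(reg,cv2.MORPH_CLOSE,np.ones((9,9)))
        reg=cv2.morphologyEx(reg,cv2.MORPH_OPEN,np.ones((5,5)))
        kk=max(cv2.findContours(reg,0,2)[0],key=cv2.contourArea); r=cv2.minAreaRect(kk)
        w=cv2.morphologyEx((m>0).astype(np.uint8)*255,cv2.MORPH_OPEN,np.ones((3,3)))
        def yawof(rr,z):
            b=onz(mp,cv2.boxPoints(rr),z); e=[b[1]-b[0],b[2]-b[1]]; L=[np.linalg.norm(v) for v in e]; v=e[int(np.argmax(L))]
            return (np.degrees(np.arctan2(v[1],v[0]))+90)%180-90,sorted(L)
        wr=cv2.minAreaRect(np.argwhere(white)[:,::-1].astype(np.float32))
        print(name,"front c",onz(mp,r[0],.056)[0],*yawof(r,.056),"| white c",onz(mp,wr[0],.05)[0],*yawof(wr,.05))
if __name__=="__main__":
    im=cv2.imread("pics/w4.png"); m=camera_model("wrist"); meas(im,(m,np.load("w4pose.npy")))
E
python3 mod.py
```

```text
green front c [0.437  0.2979 0.056 ] -77.57854080701617 [np.float64(0.024731303196760417), np.float64(0.02652028896713037)] | white c [0.4439 0.2991 0.05  ] 12.723510542696758 [np.float64(0.036902236228228476), np.float64(0.07834749028234828)]
grey front c [0.4387 0.3752 0.056 ] 19.973152201248126 [np.float64(0.03852576916353043), np.float64(0.08212491274440342)] | white c [0.4405 0.377  0.05  ] 19.553373243174477 [np.float64(0.036721997816959444), np.float64(0.0792569873555632)]
```

```bash
python3 -c "
from h import *
go(.4547,.3016,.020,192.7)"
```

```text
shift [ 46.2 -33.1 239.8] turn -17.7 t 35.12
```

send_rows(
  targets="15 -11 40 -9 75;30 -22 90 -17.7 75;46.2 -33 140 -17.7 75;46.2 -33 170 -17.7 75;46.2 -33 190 -17.7 75;46.2 -33 190 -17.7 75",
  newtons=30,
)

```text
time: 35.88
ee_pos: [0.4532, 0.3011, 0.0686]
tcp_rot: [179.9, 0.7, -167.3]
wrist_force: [0.2, 0.1, 0.3]
opening: 0.06
grasp_force: 0.0
```

```bash
python3 -c "
from h import *
import mod
go(.4547,.3016,.020,192.7)
im,mp=snap('wrist','w5'); mod.meas(im,mp)"
```

```text
shift [-0.9  0.1 48.6] turn -0.0 t 35.88
grey front c [0.4681 0.2593 0.056 ] -17.939498246562607 [np.float64(0.004917973771862134), np.float64(0.018573983301738456)] | white c [0.3591 0.1505 0.05  ] 0.0 [np.float64(0.0), np.float64(0.0)]
grey front c [0.4272 0.3621 0.056 ] 26.7351466551373 [np.float64(0.05169645529686205), np.float64(0.07098672064268371)] | white c [0.4326 0.3702 0.05  ] 22.0078098758204 [np.float64(0.045433217822745196), np.float64(0.07494159738299386)]
green front c [0.4441 0.2995 0.056 ] 14.108305908270296 [np.float64(0.028231097913484174), np.float64(0.04228478134579842)] | white c [0.44   0.2983 0.05  ] 10.74523445936714 [np.float64(0.03526371815380606), np.float64(0.07592535120845681)]
```

View pics/w5.png

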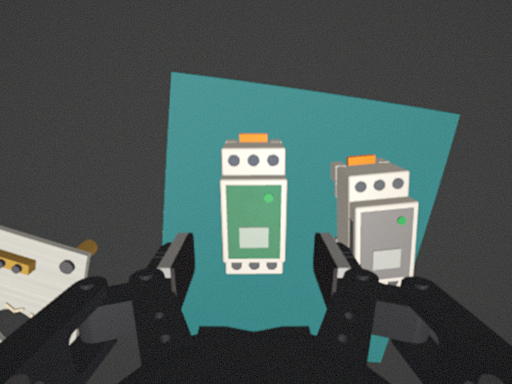

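The green module (222–286, 142–272) sits squarely between the fingers; the grey one is clear at the right.

send_rows(
  targets="-1 0 20 0 75;-1 0 40 0 75;-1 0 48.5 0 75;-1 0 48.5 0 75;-1 0 48.5 0 255;-1 0 48.5 0 255;-1 0 48.5 0 255;-1 0 48.5 0 255;-1 0 48.5 0 255",
  newtons=30,
)

```text
time: 37.05
ee_pos: [0.4561, 0.3031, 0.0224]
tcp_rot: [179.8, 0.9, -167.3]
wrist_force: [-1.4, -1.3, 6.5]
opening: 0.0356
grasp_force: 30.9
```

```bash
python3 -c "
from h import *
print(bot.get_obs()['tcp_rot'])
# stop at +y end of rail (panel yaw -5.2): 
h=np.array([.5856,.1412]);y=np.radians(-5.2);R=np.array([[np.cos(y),-np.sin(y)],[np.sin(y),np.cos(y)]])
rc=h+R@[0,-.162];print('rail c',rc,'stop',rc+R@[0,.105])
t=rc+R@[0,.105+.047]; go(t[0],t[1],.13,264.8)"
```

```text
[ 179.82869427    0.91905841 -167.26501988]
rail c [ 0.57091752 -0.02013327] stop [0.58043394 0.08443459]
shift [ -89.2 -195.7 -106.7] turn -72.1 t 37.05
```

```bash
python3 -c "
from h import *
h=np.array([.5856,.1412]);y=np.radians(-5.2);R=np.array([[np.cos(y),-np.sin(y)],[np.sin(y),np.cos(y)]])
rc=h+R@[0,-.162]
t=rc+R@[0,.147]; go(t[0],t[1],.12,264.8)"
```

```text
shift [ -87.5 -200.5  -96.8] turn -72.1 t 37.05
```

send_rows(
  targets="0 0 -30 0 255;0 0 -70 0 255;-10 -20 -97 -5 255;-25 -50 -97 -15 255;-40 -90 -97 -25 255;-55 -130 -97 -35 255;-70 -165 -97 -45 255;-80 -190 -97 -55 255;-88 -200.5 -97 -65 255;-88 -200.5 -97 -72 255;-88 -200.5 -97 -72 255;-88 -200.5 -97 -72 255",
)

```text
time: 38.55
ee_pos: [0.5842, 0.1263, 0.119]
tcp_rot: [-179.3, 0.4, -95.4]
wrist_force: [-0.7, -0.3, -0.9]
opening: 0.0359
grasp_force: 30.5
```

```bash
python3 -c "
from h import *
h=np.array([.5856,.1412]);y=np.radians(-5.2);R=np.array([[np.cos(y),-np.sin(y)],[np.sin(y),np.cos(y)]])
rc=h+R@[0,-.162]
f();t=rc+R@[0,.147]; go(t[0],t[1],.085,264.8)
out=[]
for n in('scene','side'):
    im,p=snap(n); x,y=proj(p,[.583,.115,.08])[0].astype(int); out.append(cv2.resize(im[y-40:y+35,x-37:x+38],None,fx=5,fy=5,interpolation=cv2.INTER_CUBIC)); print(x,y)
cv2.imwrite('pics/c5.png',np.hstack(out))"
```

```text
F tool [0.4 0.6 0.9] M [-0.02  0.02  0.03] pos [0.5842 0.1263 0.119 ] rel None t 38.55
shift [ 0.3  0.3 33.9] turn -0.2 t 38.55
313 192
249 157
```

View pics/c5.png

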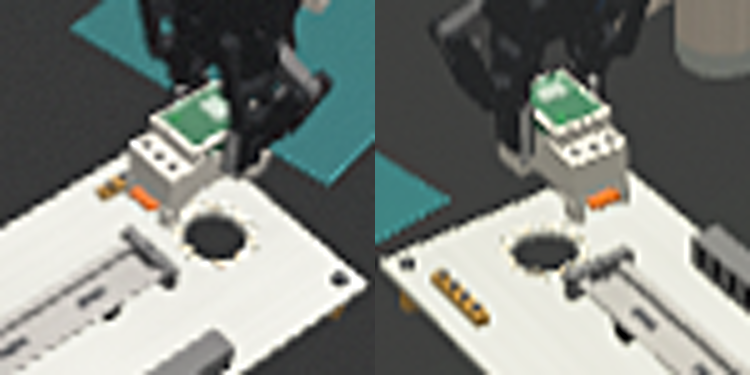

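The green module is held level, latch end toward the rail's end stop (stop at (150,255) left, (600,270) right).

send_rows(
  targets="0 0 20 0 255;0 0 33 0 255;0 0 37 0 255;0 0 39 0 255;0 0 39 0 255",
)

```text
time: 39.28
ee_pos: [0.5851, 0.1264, 0.0805]
tcp_rot: [-179.2, 0.4, -95.3]
wrist_force: [0.3, -1.2, -1.5]
opening: 0.0356
grasp_force: 30.4
```

```bash
python3 -c "
from h import *
f()"
```

```text
F tool [ 1.2 -0.4  1.5] M [ 0.03 -0.03  0.06] pos [0.5851 0.1264 0.0805] rel None t 39.27
```

send_rows(
  targets="0 0 1 0 255;0 0 2 0 255;0 0 2 0 255",
)

```text
time: 39.65
ee_pos: [0.5854, 0.1267, 0.0798]
tcp_rot: [-179.1, 0.4, -95.3]
wrist_force: [-1.9, 1.3, 8.3]
opening: 0.0358
grasp_force: 31.8
```

```bash
python3 -c "
from h import *
f()"
```

```text
F tool [-1.2  1.9 -8.3] M [ 0.01  0.8  -0.13] pos [0.5854 0.1267 0.0798] rel None t 39.65
```

send_rows(
  targets="-2 0 2 0 255;-4 0 4.4 0 255;-6 0 6.8 0 255;-7.6 0 9.2 0 255;-7.6 0 9.2 0 255",
)

```text
time: 40.28
ee_pos: [0.5863, 0.1342, 0.0702]
tcp_rot: [-179.2, 0.4, -95.3]
wrist_force: [-1.3, 0.3, 6.1]
opening: 0.0357
grasp_force: 32.8
```

```bash
python3 -c "
from h import *
f()
out=[]
for n in('scene','side'):
    im,p=snap(n); x,y=proj(p,[.583,.115,.07])[0].astype(int); out.append(cv2.resize(im[y-40:y+35,x-37:x+38],None,fx=5,fy=5,interpolation=cv2.INTER_CUBIC)); print(x,y)
cv2.imwrite('pics/c6.png',np.hstack(out))"
```

```text
F tool [-0.2  1.3 -6.1] M [-0.13  0.38 -0.11] pos [0.5863 0.1342 0.0702] rel None t 40.27
313 194
250 160
```

View pics/c6.png

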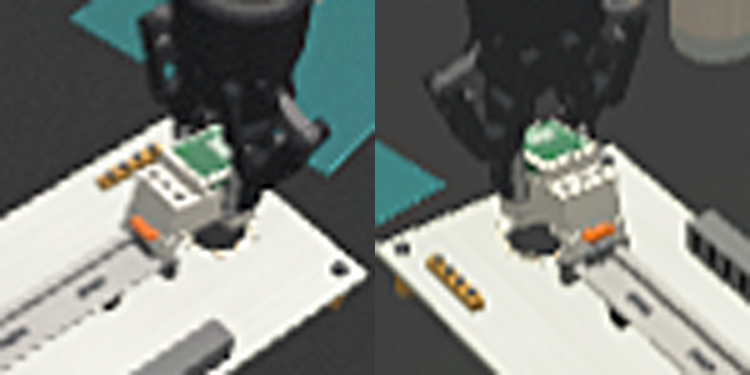

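The module pivots in the grip as intended, feet on the end stop, hook end dipping.

send_rows(
  targets="-1.6 0 2.6 0 255;-3 0 5.2 0 255;-4.1 0 7.4 0 255;-5 0 9.2 0 255;-5 0 9.2 0 255",
)

```text
time: 41.0
ee_pos: [0.5869, 0.1392, 0.061]
tcp_rot: [-179.2, 0.4, -95.3]
wrist_force: [-0.4, 1.1, 5.4]
opening: 0.0356
grasp_force: 34.2
```

```bash
python3 -c "
from h import *
f()"
```

```text
F tool [-1.1  0.4 -5.4] M [-0.28  0.39 -0.08] pos [0.5869 0.1392 0.061 ] rel None t 41.0
```

send_rows(
  targets="-0.4 0 1.3 0 255;-0.4 0 1.3 0 255;-0.4 0 -20 0 255;0 0 -45 0 255;0 0 -65 0 255;0 0 -65 0 255",
)

```text
time: 41.75
ee_pos: [0.5864, 0.1388, 0.1264]
tcp_rot: [-179.1, 0.4, -95.3]
wrist_force: [0.3, -0.4, -1.4]
opening: 0.0357
grasp_force: 33.4
```

```bash
cat >> h.py <<'E'
YAW=-5.2; _y=np.radians(YAW); RP=np.array([[np.cos(_y),-np.sin(_y)],[np.sin(_y),np.cos(_y)]]); RC=np.array([.5715,-.0195])
def gorail(x,y,z,yaw=174.8):
    t=RC+RP@[x/1000,y/1000]; go(t[0],t[1],z/1000,yaw)
def frail():
    o=bot.get_obs(); p=RP.T@(o['ee_pos'][:2]-RC)*1000; F=o['wrist_force']; q=RP.T@F[:2]
    print("rail xyz",p.round(1),round(o['ee_pos'][2]*1000,1),"F panel",q.round(1),round(F[2],1),"yaw",o['tcp_rot'].round(1),"t",round(o['time'],1))
E
python3 -c "
from h import *
frail(); gorail(38,-45,120)"
```

```text
rail xyz [  0.5 159. ] 126.4 F panel [ 0.3 -0.4] -1.4 yaw [-179.1    0.4  -95.3] t 41.8
shift [204.  -37.7   5.4] turn 89.9 t 41.75
```

send_rows(
  targets="20 -5 0 10 255;45 -10 0 20 255;70 -15 0 30 255;95 -20 0 40 255;120 -25 0 50 255;145 -30 0 60 255;170 -34 0 70 255;195 -38 0 80 255;204 -38 2 90 255;204 -38 5 90 255;204 -38 5 90 255;204 -38 5 90 255",
)

```text
time: 43.25
ee_pos: [0.6046, -0.0674, 0.1186]
tcp_rot: [179.6, 0.7, 174.9]
wrist_force: [1.1, -0.3, -1.4]
opening: 0.0356
grasp_force: 33.4
```

```bash
python3 -c "
from h import *
frail(); gorail(38,-45,90)
im,mp=snap('wrist','w6'); np.save('w6pose.npy',mp[1]); cv2.imwrite('pics/w6c.png',cv2.resize(im[120:384,100:420],None,fx=2.2,fy=2.2,interpolation=cv2.INTER_CUBIC))"
```

```text
rail xyz [ 37.3 -44.7] 118.6 F panel [ 1.1 -0.2] -1.4 yaw [179.6   0.7 174.9] t 43.2
shift [-0.4 -0.5 28.6] turn 0.1 t 43.25
```

View pics/w6c.png

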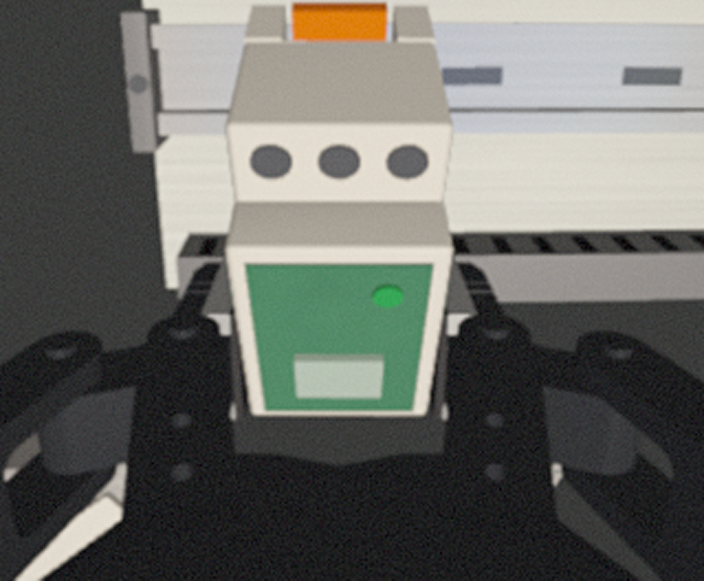

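The module hangs tilted, latch end up: top face corners in the crop (227,247),(453,247),(433,416),(252,416); shoulder (228,124),(452,122); rail edges at rows ≈24 and ≈133.

```bash
cat > pnp.py <<'E'
from h import *
np.set_printoptions(precision=2,suppress=True)
m=camera_model("wrist"); P=np.load("w6pose.npy"); mp=(m,P)
px=np.array([(227,247),(453,247),(433,416),(252,416),(228,124),(452,122),(237,200),(445,200)],float)/2.2+[100,120]
X=np.array([(-25,-18,27),(-25,18,27),(25,18,27),(25,-18,27),(-40,-18,15),(-40,18,15),(-25,-18,15),(-25,18,15)],float)/1000
ok,rv,tv=cv2.solvePnP(X,px,m["K"],m["dist_coeffs"])
r=cv2.projectPoints(X,rv,tv,m["K"],m["dist_coeffs"])[0].reshape(-1,2)-px; print("resid",np.abs(r).max())
T=np.eye(4);T[:3,:3]=cv2.Rodrigues(rv)[0];T[:3,3]=tv[:,0]; W=P@T
def rail(p): q=RP.T@(p[:2]-RC)*1000; return np.array([q[0],q[1],p[2]*1000])
ax=W[:3,0]; print("tilt",np.degrees(np.arcsin(-ax[2])),"yaw",np.degrees(np.arctan2(ax[1],ax[0])),"roll",np.degrees(np.arcsin(W[2,1])))
for n,q in(("mid",(0,0,0)),("c",(.0182,0,-.0173))): print(n,rail((W@np.r_[q,1])[:3]))
for x in(200,560): print("rail edges",[rail(onz(mp,np.array([x,y])/2.2+[100,120],.055)[0]) for y in(24,133)])
print("tcp",rail(bot.get_obs()["ee_pos"]))
E
python3 pnp.py
```

```text
resid 1.5954864402230555
tilt 21.25256669790913 yaw -4.277095407898103 roll 1.1729765019130114
mid [ 21.79 -43.79 129.7 ]
c [ 32.47 -43.23 106.98]
rail edges [array([-17.03, -86.54,  55.  ]), array([ 17.47, -88.47,  55.  ])]
rail edges [array([-17.2 ,  24.39,  55.  ]), array([17.56, 27.6 , 55.  ])]
tcp [ 37.31 -44.71 118.7 ]
```

send_rows(
  targets="1 0 20 0 255;2 0 40 0 255;3 0 50 0 255;3 0 56 0 255;3 0 56 0 255",
)

```text
time: 43.92
ee_pos: [0.6024, -0.0673, 0.0628]
tcp_rot: [179.6, 0.7, 174.8]
wrist_force: [-0.0, -0.3, -1.0]
opening: 0.0357
grasp_force: 33.4
```

```bash
python3 -c "
from h import *
frail()"
```

```text
rail xyz [ 35.1 -44.8] 62.8 F panel [ 0.  -0.3] -1.0 yaw [179.6   0.7 174.8] t 43.9
```

send_rows(
  targets="2 0 1 0 255;5 0 1 0 255;7 0 1 0 255;8.5 0 1 0 255;8.5 0 1 0 255",
)

```text
time: 44.55
ee_pos: [0.5948, -0.0667, 0.062]
tcp_rot: [179.6, 0.9, 174.7]
wrist_force: [5.1, -0.9, -1.8]
opening: 0.0357
grasp_force: 33.1
```

```bash
python3 -c "
from h import *
frail()"
```

```text
rail xyz [ 27.4 -44.9] 62.0 F panel [ 5.2 -0.4] -1.8 yaw [179.6   0.9 174.7] t 44.5
```

send_rows(
  targets="1 0 0 0 255;2 0 0 0 255;2 0 0 0 255",
)

```text
time: 44.92
ee_pos: [0.5937, -0.0665, 0.0623]
tcp_rot: [179.6, 1.0, 174.7]
wrist_force: [8.7, -0.8, -4.3]
opening: 0.0357
grasp_force: 33.0
```

```bash
python3 -c "
from h import *
frail()"
```

```text
rail xyz [ 26.4 -44.8] 62.3 F panel [8.8 0. ] -4.3 yaw [179.6   1.  174.7] t 44.9
```

send_rows(
  targets="-4 0 0 0 255;-4 0 1.2 0 255;-2 0 1.2 0 255;0 0 1.2 0 255;0 0 1.2 0 255",
)

```text
time: 45.55
ee_pos: [0.5917, -0.0664, 0.0605]
tcp_rot: [179.6, 0.7, 174.7]
wrist_force: [0.7, -0.4, -1.3]
opening: 0.0358
grasp_force: 33.3
```

```bash
python3 -c "
from h import *
frail()"
```

```text
rail xyz [ 24.3 -44.8] 60.5 F panel [ 0.8 -0.3] -1.3 yaw [179.6   0.7 174.7] t 45.5
```

send_rows(
  targets="1 0 0 0 255;2 0 0 0 255;2 0 0 0 255",
)

```text
time: 45.92
ee_pos: [0.59, -0.0662, 0.0605]
tcp_rot: [179.6, 0.8, 174.7]
wrist_force: [0.6, -0.4, -1.2]
opening: 0.0357
grasp_force: 33.4
```

```bash
python3 -c "
from h import *
frail()"
```

```text
rail xyz [ 22.6 -44.8] 60.5 F panel [ 0.6 -0.3] -1.2 yaw [179.6   0.8 174.7] t 45.9
```

send_rows(
  targets="0.8 0 0 0 255;1.5 0 0 0 255;1.5 0 0 0 255",
)

```text
time: 46.3
ee_pos: [0.5896, -0.0662, 0.0607]
tcp_rot: [179.6, 0.9, 174.7]
wrist_force: [6.8, -0.9, -3.2]
opening: 0.0356
grasp_force: 33.1
```

```bash
python3 -c "
from h import *
frail()"
```

```text
rail xyz [ 22.2 -44.8] 60.7 F panel [ 6.8 -0.2] -3.2 yaw [179.6   0.9 174.7] t 46.3
```

send_rows(
  targets="-0.8 0 0 0 255;-0.8 0 0 0 160;-0.8 0 0 0 110;-0.8 0 0 0 100;-0.8 0 0 0 100;-0.8 0 0 0 100;-0.8 0 -20 0 100;-0.8 0 -50 0 100;-0.8 0 -75 0 100;-0.8 0 -75 0 255;-0.8 0 -75 0 255;-0.8 0 -75 0 255",
)

```text
time: 47.8
ee_pos: [0.5877, -0.0665, 0.134]
tcp_rot: [179.6, 0.6, 174.7]
wrist_force: [0.3, 0.7, -0.0]
opening: 0.0003
grasp_force: 0.0
```

```bash
python3 -c "
from h import *
frail(); gorail(-20,-45,120)
out=[]
for n in('scene','side'):
    im,p=snap(n); x,y=proj(p,[.568,-.065,.07])[0].astype(int); out.append(cv2.resize(im[y-35:y+35,x-37:x+38],None,fx=5,fy=5,interpolation=cv2.INTER_CUBIC)); print(x,y)
cv2.imwrite('pics/c7.png',np.hstack(out))"
```

```text
rail xyz [ 20.4 -45.3] 134.0 F panel [0.3 0.7] -0.0 yaw [179.6   0.6 174.7] t 47.8
shift [40.5  0.2 13.5] turn -0.1 t 47.8
265 224
288 194
```

View pics/c7.png

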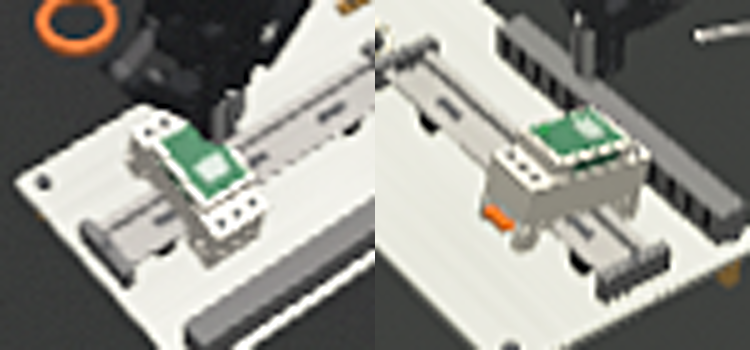

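The green module straddles the rail, hook under the far edge and latch end slightly raised; now press down on its near side.

send_rows(
  targets="20 0 0 0 255;40.5 0 5 0 255;40.5 0 18 0 255;40.5 0 24 0 255;40.5 0 28 0 255;40.5 0 32 0 255;40.5 0 32 0 255",
)

```text
time: 48.78
ee_pos: [0.5485, -0.0627, 0.1028]
tcp_rot: [179.6, 0.7, 174.7]
wrist_force: [-0.3, -0.4, 0.9]
opening: 0.0001
grasp_force: 0.0
```

```bash
python3 -c "
from h import *
frail()"
```

```text
rail xyz [-19.  -45.1] 102.8 F panel [-0.2 -0.4] 0.9 yaw [179.6   0.7 174.7] t 48.8
```

send_rows(
  targets="0 0 2 0 255;0 0 4 0 255;0 0 4 0 255",
)

```text
time: 49.15
ee_pos: [0.5486, -0.0627, 0.1006]
tcp_rot: [179.6, 0.8, 174.7]
wrist_force: [-5.0, 0.8, 12.0]
opening: -0.0001
grasp_force: 6.0
```

```bash
python3 -c "
from h import *
frail()"
```

```text
rail xyz [-18.9 -45.1] 100.6 F panel [-5.1  0.3] 12.0 yaw [179.6   0.8 174.7] t 49.1
```

send_rows(
  targets="0 0 2 0 255;0 0 4 0 255;0 0 4 0 255",
)

```text
time: 49.52
ee_pos: [0.5475, -0.0626, 0.0967]
tcp_rot: [179.6, 0.7, 174.7]
wrist_force: [-12.7, 1.5, 17.0]
opening: 0.0
grasp_force: 8.7
```

```bash
python3 -c "
from h import *
frail()"
```

```text
rail xyz [-20.  -45.1] 96.7 F panel [-12.8   0.3] 17.0 yaw [179.6   0.7 174.7] t 49.5
```

send_rows(
  targets="0 0 1.5 0 255;0 0 3 0 255;0 0 3 0 255",
)

```text
time: 49.9
ee_pos: [0.547, -0.0626, 0.0959]
tcp_rot: [179.6, 0.7, 174.7]
wrist_force: [-22.4, 2.6, 34.7]
opening: -0.0003
grasp_force: 17.6
```

```bash
python3 -c "
from h import *
frail()"
```

```text
rail xyz [-20.5 -45.1] 95.9 F panel [-22.5   0.6] 34.7 yaw [179.6   0.7 174.7] t 49.9
```

send_rows(
  targets="0 0 -10 0 255;0 0 -10 0 255;0 0 -6 0 255;0 0 -5 0 255;0 0 -4 0 255;0 0 -4 0 255",
)

```text
time: 50.65
ee_pos: [0.5483, -0.0626, 0.0955]
tcp_rot: [179.6, 0.7, 174.7]
wrist_force: [0.7, 1.0, -0.6]
opening: -0.0
grasp_force: 0.0
```

```bash
python3 -c "
from h import *
frail()"
```

```text
rail xyz [-19.2 -45. ] 95.5 F panel [0.6 1.1] -0.6 yaw [179.6   0.7 174.7] t 50.6
```

send_rows(
  targets="0 0 0.7 0 255;0 0 1.5 0 255;0 0 1.5 0 255",
)

```text
time: 51.02
ee_pos: [0.5485, -0.0626, 0.095]
tcp_rot: [179.6, 0.8, 174.7]
wrist_force: [-2.1, -0.2, 5.2]
opening: 0.0002
grasp_force: 2.5
```

```bash
python3 -c "
from h import *
frail()"
```

```text
rail xyz [-19. -45.] 95.0 F panel [-2.1 -0.3] 5.2 yaw [179.6   0.8 174.7] t 51.0
```

The near top now stays at the home height of 95 mm: snapped in. Next the grey module.

```bash
python3 -c "
from h import *
go(.50,.33,.26,175)"
```

```text
shift [  82.1  387.6 -163.5] turn -0.3 t 51.02
```

send_rows(
  targets="0 0 -50 0 200;0 10 -100 0 100;10 50 -150 0 0;20 95 -163 0 0;30 140 -163 0 0;40 185 -163 0 0;50 235 -163 0 0;60 280 -163 0 0;70 325 -163 0 0;80 370 -163 0 0;82 387.6 -163.5 0 0;82 387.6 -163.5 0 0;82 387.6 -163.5 0 0",
)

```text
time: 52.65
ee_pos: [0.5004, 0.3289, 0.2595]
tcp_rot: [179.6, 0.7, 174.7]
wrist_force: [-0.3, -0.8, -0.2]
opening: 0.0855
grasp_force: 0.0
```

```bash
python3 -c "
from h import *
import mod
im,mp=snap('wrist','w7'); mod.meas(im,mp); frail()"
```

```text
grey front c [0.4387 0.3751 0.056 ] 19.84636741597221 [np.float64(0.03838266575605103), np.float64(0.08227464805690586)] | white c [0.4406 0.377  0.05  ] 19.61772405335026 [np.float64(0.03675344907314654), np.float64(0.07912468380365983)]
rail xyz [-102.3  340.4] 259.6 F panel [-0.3 -0.4] 0.4 yaw [179.6   0.7 174.7] t 52.7
```

```bash
python3 -c "
from h import *
go(.4524,.3812,.020,199.6)"
```

```text
shift [ 55.9  46.1 239.2] turn -24.9 t 52.7
```

send_rows(
  targets="18 15 40 -10 75;37 31 90 -20 75;56 46 140 -25 75;56 46 175 -25 75;56 46 190 -25 75;56 46 190 -25 75",
)

```text
time: 53.45
ee_pos: [0.4514, 0.3811, 0.069]
tcp_rot: [180.0, 0.8, -160.3]
wrist_force: [-0.7, 0.8, 0.5]
opening: 0.0603
grasp_force: 0.0
```

Run:
```python
from h import *
import mod
go(.4524,.3812,.020,199.6)
im,mp=snap('wrist','w8'); mod.meas(im,mp)
# central row profile: bright extents of module between fingers
g=cv2.cvtColor(im,cv2.COLOR_BGR2HSV); 
for v in (165,190,210): 
    s=(g[v,:,1]<70)&(g[v,:,2]>95); x=np.nonzero(s)[0]; x=x[(x>190)&(x<320)]; print(v,x.min(),x.max())
```

```text
shift [-0.3 -0.2 49. ] turn 0.1 t 53.45
grey front c [0.4779 0.3404 0.056 ] -0.19092780828407285 [np.float64(0.010043003531660594), np.float64(0.03188124293707547)] | white c [0.4951 0.3396 0.05  ] 14.53653965740331 [np.float64(0.00616764444468452), np.float64(0.006338076631877428)]
grey front c [0.4056 0.3756 0.056 ] 20.756508522357464 [np.float64(0.0041431060964477046), np.float64(0.004199317078345351)] | white c [0.4334 0.3744 0.05  ] 21.386991215358236 [np.float64(0.035852286123759805), np.float64(0.08432695478389812)]
165 221 284
190 218 285
210 218 285
```

send_rows(
  targets="0 0 20 0 75;0 0 40 0 75;0 0 49 0 75;0 0 49 0 75;0 0 49 0 255;0 0 49 0 255;0 0 49 0 255;0 0 49 0 255;0 0 49 0 255",
  newtons=30,
)

```text
time: 54.62
ee_pos: [0.4524, 0.3827, 0.0214]
tcp_rot: [179.9, 0.9, -160.3]
wrist_force: [0.5, -1.4, 6.8]
opening: 0.0355
grasp_force: 30.9
```

```bash
python3 -c "
from h import *
f(); gorail(.5,147,120,264.8)"
```

```text
F tool [-0.1 -1.4 -6.8] M [-0.26 -0.04 -0.06] pos [0.4524 0.3827 0.0214] rel None t 54.62
shift [ -40.3 -285.5  -98.3] turn -65.1 t 54.62
```

send_rows(
  targets="0 0 -30 0 255;0 0 -70 0 255;-4 -28 -98 -5 255;-8 -60 -98 -13 255;-14 -100 -98 -22 255;-20 -140 -98 -31 255;-25 -180 -98 -40 255;-30 -220 -98 -48 255;-36 -255 -98 -56 255;-40.3 -285.5 -98 -65 255;-40.3 -285.5 -98 -65 255;-40.3 -285.5 -98 -65 255;-40.3 -285.5 -98 -65 255",
)

```text
time: 56.25
ee_pos: [0.5845, 0.1274, 0.1184]
tcp_rot: [-179.3, 0.4, -95.3]
wrist_force: [-0.5, 0.7, -1.6]
opening: 0.0355
grasp_force: 30.5
```

```bash
python3 -c "
from h import *
frail(); gorail(.5,147,80,264.8)"
```

```text
rail xyz [ -0.4 147.5] 118.4 F panel [-0.5  0.7] -1.6 yaw [-179.3    0.4  -95.3] t 56.2
shift [ 0.7 -0.4 38.4] turn -0.1 t 56.25
```

send_rows(
  targets="0.5 0 18 0 255;0.5 0 33 0 255;0.5 0 38 0 255;0.5 0 40.5 0 255;0.5 0 40.5 0 255",
)

```text
time: 56.88
ee_pos: [0.5848, 0.1266, 0.0785]
tcp_rot: [-179.3, 0.4, -95.3]
wrist_force: [-3.9, 0.9, 4.9]
opening: 0.0358
grasp_force: 30.8
```

```bash
python3 -c "
from h import *
frail()"
```

```text
rail xyz [  0.  146.7] 78.5 F panel [-4.   0.6] 4.9 yaw [-179.3    0.4  -95.3] t 56.9
```

send_rows(
  targets="-2 0 2.4 0 255;-4 0 4.8 0 255;-6 0 7.2 0 255;-7.6 0 9.6 0 255;-9.2 0 12.2 0 255;-10.6 0 14.8 0 255;-11.7 0 17.2 0 255;-12.7 0 19.6 0 255;-13.2 0 21.2 0 255;-13.2 0 21.2 0 255",
)

```text
time: 58.12
ee_pos: [0.5866, 0.1397, 0.0574]
tcp_rot: [-179.3, 0.4, -95.3]
wrist_force: [-2.9, 0.0, 4.5]
opening: 0.0354
grasp_force: 32.1
```

```bash
python3 -c "
from h import *
frail()"
```

```text
rail xyz [  0.6 159.9] 57.4 F panel [-2.9 -0.2] 4.5 yaw [-179.3    0.4  -95.3] t 58.1
```

send_rows(
  targets="0 0 -20 0 255;0 0 -45 0 255;0 0 -65 0 255;0 0 -65 0 255",
)

```text
time: 58.62
ee_pos: [0.5868, 0.1394, 0.1231]
tcp_rot: [-179.1, 0.4, -95.3]
wrist_force: [0.8, 1.1, -2.4]
opening: 0.0357
grasp_force: 31.3
```

```bash
python3 -c "
from h import *
frail(); gorail(37,45,118)"
```

```text
rail xyz [  0.8 159.7] 123.1 F panel [0.7 1.2] -2.4 yaw [-179.1    0.4  -95.3] t 58.6
shift [114.7 -36.3   4.8] turn 89.9 t 58.62
```

send_rows(
  targets="13 -4 0 10 255;26 -8 0 20 255;39 -12 0 30 255;52 -16 0 40 255;65 -20 0 50 255;78 -24 0 60 255;91 -28 0 70 255;104 -32 0 80 255;114.7 -36.3 2 90 255;114.7 -36.3 5 90 255;114.7 -36.3 5 90 255;114.7 -36.3 5 90 255",
)

```text
time: 60.12
ee_pos: [0.6115, 0.0222, 0.1162]
tcp_rot: [179.6, 0.7, 174.9]
wrist_force: [0.2, 0.3, -1.4]
opening: 0.0356
grasp_force: 31.2
```

```bash
python3 -c "
from h import *
frail(); gorail(35,45,59.5)
im,mp=snap('wrist','w9'); np.save('w9pose.npy',mp[1]); cv2.imwrite('pics/w9c.png',cv2.resize(im[120:384,100:420],None,fx=2.2,fy=2.2,interpolation=cv2.INTER_CUBIC))"
```

```text
rail xyz [36.  45.1] 116.2 F panel [0.1 0.3] -1.4 yaw [179.6   0.7 174.9] t 60.1
shift [ 1.7 -0.5 56.7] turn 0.1 t 60.12
```

send_rows(
  targets="0.5 0 20 0 255;1 -0.2 40 0 255;1.5 -0.5 50 0 255;1.5 -0.5 56.7 0 255;1.5 -0.5 56.7 0 255",
)

```text
time: 60.8
ee_pos: [0.6108, 0.0217, 0.0598]
tcp_rot: [179.6, 0.7, 174.8]
wrist_force: [0.9, 0.8, -0.5]
opening: 0.0357
grasp_force: 31.2
```

```bash
python3 -c "
from h import *
frail()"
```

```text
rail xyz [35.4 44.6] 59.8 F panel [0.9 0.8] -0.5 yaw [179.6   0.7 174.8] t 60.8
```

send_rows(
  targets="2 0 0.2 0 255;5 0 0.2 0 255;8 0 0.2 0 255;10 0 0.2 0 255;10 0 0.2 0 255",
)

```text
time: 61.42
ee_pos: [0.6008, 0.0226, 0.0595]
tcp_rot: [179.6, 0.7, 174.7]
wrist_force: [-0.9, -0.2, -1.3]
opening: 0.0357
grasp_force: 31.2
```

```bash
python3 -c "
from h import *
frail()"
```

```text
rail xyz [25.3 44.5] 59.5 F panel [-0.9 -0.2] -1.3 yaw [179.6   0.7 174.7] t 61.4
```

Free at x=25.3 (past the lip's entry point); continue to the inner face.

send_rows(
  targets="1 0 0 0 255;2 0 0 0 255;2.8 0 0 0 255;2.8 0 0 0 255",
)

```text
time: 61.92
ee_pos: [0.599, 0.0228, 0.0595]
tcp_rot: [179.6, 0.8, 174.7]
wrist_force: [5.5, -0.2, -3.2]
opening: 0.0358
grasp_force: 30.8
```

```bash
python3 -c "
from h import *
frail()"
```

```text
rail xyz [23.6 44.6] 59.5 F panel [5.5 0.3] -3.2 yaw [179.6   0.8 174.7] t 61.9
```

send_rows(
  targets="0.8 0 0 0 255;1.5 0 0 0 255;1.5 0 0 0 255",
)

```text
time: 62.3
ee_pos: [0.5983, 0.0228, 0.0597]
tcp_rot: [179.6, 0.9, 174.7]
wrist_force: [9.8, -1.7, -5.0]
opening: 0.0355
grasp_force: 30.8
```

```bash
python3 -c "
from h import *
frail()"
```

```text
rail xyz [22.9 44.6] 59.7 F panel [ 9.9 -0.8] -5.0 yaw [179.6   0.9 174.7] t 62.3
```

Force direction (9.9, −3.9) matches the hook's inner face on the flange. Release and press.

send_rows(
  targets="-1.5 0 0 0 255;-1.5 0 0 0 160;-1.5 0 0 0 110;-1.5 0 0 0 100;-1.5 0 0 0 100;-1.5 0 0 0 100;-1.5 0 -20 0 100;-1.5 0 -50 0 100;-1.5 0 -75 0 100;-1.5 0 -75 0 255;-1.5 0 -75 0 255;-1.5 0 -75 0 255",
)

```text
time: 63.8
ee_pos: [0.5966, 0.0224, 0.133]
tcp_rot: [179.6, 0.6, 174.7]
wrist_force: [0.6, -0.1, 0.5]
opening: 0.0004
grasp_force: 0.0
```

```bash
python3 -c "
from h import *
frail(); gorail(-19,44.6,103)"
```

```text
rail xyz [21.2 44. ] 133.0 F panel [ 0.6 -0.1] 0.5 yaw [179.6   0.6 174.7] t 63.8
shift [40.5  0.4 29.6] turn -0.1 t 63.8
```

send_rows(
  targets="20 0 0 0 255;40.5 0.4 5 0 255;40.5 0.4 18 0 255;40.5 0.4 24 0 255;40.5 0.4 28 0 255;40.5 0.4 30 0 255;40.5 0.4 32 0 255;40.5 0.4 34 0 255;40.5 0.4 34 0 255",
)

```text
time: 64.92
ee_pos: [0.5575, 0.0268, 0.1012]
tcp_rot: [179.6, 0.8, 174.7]
wrist_force: [-3.6, 0.3, 8.9]
opening: -0.0003
grasp_force: 4.1
```

```bash
python3 -c "
from h import *
frail()"
```

```text
rail xyz [-18.1  44.8] 101.2 F panel [-3.6  0. ] 8.9 yaw [179.6   0.8 174.7] t 64.9
```

send_rows(
  targets="0 0 2 0 255;0 0 4 0 255;0 0 6 0 255;0 0 6 0 255",
)

```text
time: 65.42
ee_pos: [0.5577, 0.0267, 0.095]
tcp_rot: [179.6, 0.8, 174.7]
wrist_force: [-3.4, -0.0, 9.4]
opening: 0.0002
grasp_force: 4.6
```

```bash
python3 -c "
from h import *
frail()"
```

```text
rail xyz [-17.9  44.8] 95.0 F panel [-3.3 -0.4] 9.4 yaw [179.6   0.8 174.7] t 65.4
```

send_rows(
  targets="0 0 1 0 255;0 0 2.5 0 255;0 0 2.5 0 255;0 0 -10 0 255;0 0 -10 0 255;0 0 -3 0 255;0 0 -0.5 0 255;0 0 0.5 0 255;0 0 0.5 0 255",
)

```text
time: 66.55
ee_pos: [0.5574, 0.0267, 0.0949]
tcp_rot: [179.6, 0.8, 174.7]
wrist_force: [-7.8, -1.4, 19.6]
opening: -0.0
grasp_force: 9.9
```

```bash
python3 -c "
from h import *
frail()"
```

```text
rail xyz [-18.2  44.8] 94.9 F panel [-7.6 -2.1] 19.6 yaw [179.6   0.8 174.7] t 66.5
```

```bash
python3 -c "
from h import *
gorail(30,0,220)"
```

```text
shift [ -50.1  -43.8 -124.7] turn -0.1 t 66.55
```

send_rows(
  targets="0 0 -50 0 255;-20 -20 -90 0 255;-50 -44 -125 0 255;-50 -44 -125 0 255;-50 -44 -125 0 255",
)

```text
time: 67.18
ee_pos: [0.601, -0.0223, 0.2168]
tcp_rot: [179.6, 0.6, 174.7]
wrist_force: [-0.3, 0.5, -0.9]
opening: -0.0001
grasp_force: 0.0
```

```bash
python3 -c "
from h import *
out=[]
for n in('scene','side'):
    im,p=snap(n); x,y=proj(p,[.568,-.02,.07])[0].astype(int); out.append(cv2.resize(im[y-38:y+38,x-50:x+50],(400,300),interpolation=cv2.INTER_CUBIC))
im,p=snap('wrist'); x,y=proj(p,[.568,-.02,.07])[0].astype(int); print(x,y); w=cv2.resize(im[max(y-75,0):max(y-75,0)+150,x-100:x+100],(400,300),interpolation=cv2.INTER_CUBIC)
im,p=snap('scene'); x,y=proj(p,[.495,-.34,.08])[0].astype(int); s=cv2.resize(im[y-30:y+30,x-40:x+40],(400,300),interpolation=cv2.INTER_CUBIC)
cv2.imwrite('pics/final.png',np.vstack([np.hstack(out),np.hstack([w,s])]))"
```

```text
251 146
```

View pics/final.png

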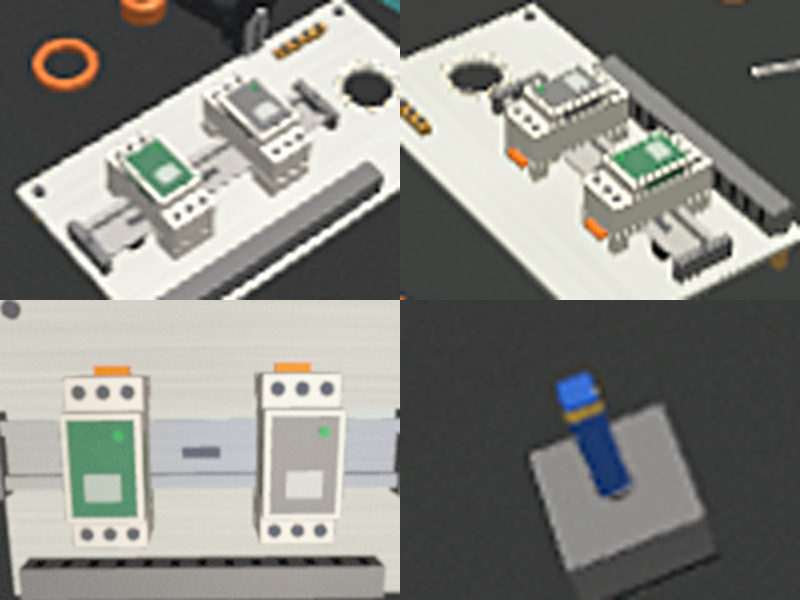

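Both modules sit level on the rail with equal latch positions, the hole is clean, and the tool stands upright in its stand.

```bash
python3 -c "
from workcell import ticket
print(ticket.job_done())"
```

```text
the job is handed in; nothing more can be done
None
```

The job is handed in at about 67 s: all eight burr tongues are pushed clear of the hole edge, the deburring tool is upright in its stand, and both modules on the mat (green and grey) sit level on the rail; the latch snaps were judged from pressing force, height and camera views, not read directly.

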